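Load the light-exposure stand

TASK

Get the light-exposure stand ready for a run: swing the lamp arm well aside so that it is clear of the tray, then press the red pawl pad to let the lift down to the bottom, and then stand every amber jar with an orange lid (two to four of them) upright in the lift's tray. With all the jars in, swing the lamp back so that it is centred over the tray and raise the tray by its blue handle until it rests on the pawl at the third tooth (60 mm up). Leave the other things on the bench where they are.

Things in the scene. Friction and masses are not known exactly. Their poses are not given: they have to be found in the camera images.
- lamp_arm (a joint): swing of the lamp arm about its upright post, rad: 0 = lamp centred over the tray, positive = swung aside (clockwise seen from above, the lamp goes to the tray's +y side), range -0.35 to 1.45. A stiff hinge (about 1 N at the lamp): it stays where it is left
- lamp_grip (a point): middle of the upright black grip (18 mm in diameter, 50 mm tall, with a 28 mm flat head on top) that stands on the centre of the white round lamp head (92 mm in diameter, 24 mm thick, its top 26 mm below this point, its underside 50 mm below). The point lies 254 mm above the bench and travels on a level circle of radius 255 mm about lamp_hinge
- lamp_hinge (a point): point on the vertical axis of the lamp's steel post, 254 mm above the bench (the post and arm lie just below it)
- lift (a joint): height of the lift (tray, toothed rail, blue handle; 0.5 kg) above its lowest position, m. A sprung pawl holds it at 0.020, 0.040, 0.060 (third tooth: red pointer level with the green line on the column) and 0.080; top stop 0.092. Raise it 1 to 5 mm past a tooth and the pawl clicks in; it then sinks back onto it. With the pawl held released it sinks to 0 at about 0.07 m/s
- lift_grip (a point): middle of the upright blue handle on top of the toothed rail (22 mm in diameter, 42 mm tall, with a 34 mm flat head on top and a 32 mm black collar at its foot), 159 mm above the bench when the lift is at 0; it moves straight up and down with the lift; 135 mm to the tray's -y side of the tray's centre
- pawl (a joint): angle of the ratchet pawl, rad: 0 = sprung fully into the teeth; above about 0.13 it is free of them; stop at 0.40
- pawl_pad (a point): centre of the top of the red thumb pad (34 by 30 mm) at the end of the pawl's tail, 61 mm above the bench when at rest, on the tray's -x side of the rail. Pressing it straight down 15 to 25 mm (about 2 to 6 N) swings the pawl out of the teeth; let go, it springs back. The tail is 75 mm long; its pivot lies 75 mm in the tray's +x direction and 6 mm below this point
- tray_floor (a point): centre of the inner floor of the lift's white tray (black mat; inside 192 by 162 mm in its x and y, rim 16 mm above the floor); 27 mm above the bench when the lift is at 0. Its x and y axes are those of the tray and stand; z up
- jar1_mid (a point): centre (half-way up) of sample jar 1: a round closed jar, amber glass with a flat orange lid, 54 mm in diameter over its whole height, 62 mm tall, about 0.13 kg; z axis along the jar, up out of the lid. Two to four of jars 1 to 4 are present; None if absent
- jar2_mid (a point): centre (half-way up) of sample jar 2: a round closed jar, amber glass with a flat orange lid, 54 mm in diameter over its whole height, 62 mm tall, about 0.13 kg; z axis along the jar, up out of the lid. Two to four of jars 1 to 4 are present; None if absent
- jar3_mid (a point): centre (half-way up) of sample jar 3: a round closed jar, amber glass with a flat orange lid, 54 mm in diameter over its whole height, 62 mm tall, about 0.13 kg; z axis along the jar, up out of the lid. Two to four of jars 1 to 4 are present; None if absent
- jar4_mid (a point): centre (half-way up) of sample jar 4: a round closed jar, amber glass with a flat orange lid, 54 mm in diameter over its whole height, 62 mm tall, about 0.13 kg; z axis along the jar, up out of the lid. Two to four of jars 1 to 4 are present; None if absent
- beaker: bystander: small clear beaker, 60 mm tall, 52 mm across, among the jars; origin under its base
- cream_pot: bystander: white pot with blue lid, 50 mm tall, 54 mm in diameter, among the jars; origin under its base
- tip_box: bystander: yellow box with a clear lid, 125 by 85 by 71 mm, on the bench beyond the jars; origin under its base
- tip_box_b: bystander: a second such yellow box, left of the stand; origin under its base
There are look-alikes about, which are no part of the job. What is shaped like the part that bears jar3_mid but pink or yellow is not meant.

How it is judged:
On the way, in this order (a step that is already met when the one before it is completed fails the run):
1. the lamp is swung aside: its centre over 170 mm from the tray's centre, seen from above (horizontal distance between lamp_grip and tray_floor above 0.17 m), for 0.2 s.
2. the lift is let down to the bottom (within 5 mm), the lamp still aside (horizontal distance between lamp_grip and tray_floor above 0.17 m and value of joint lift below 0.005 m), for 0.2 s.
3. every jar present stands upright in the lowered tray, the lamp still aside (all of step 2 and x of jar1_mid in the frame of tray_floor between -0.085 and 0.085 m and y of jar1_mid in the frame of tray_floor between -0.07 and 0.07 m and z of jar1_mid in the frame of tray_floor between 0.024 and 0.037 m and angle between each of jar1_mid, jar2_mid, jar3_mid, jar4_mid's own z axis and vertical below 0.15 rad and x of jar2_mid in the frame of tray_floor between -0.085 and 0.085 m and y of jar2_mid in the frame of tray_floor between -0.07 and 0.07 m and z of jar2_mid in the frame of tray_floor between 0.024 and 0.037 m and x of jar3_mid in the frame of tray_floor between -0.085 and 0.085 m and y of jar3_mid in the frame of tray_floor between -0.07 and 0.07 m and z of jar3_mid in the frame of tray_floor between 0.024 and 0.037 m and x of jar4_mid in the frame of tray_floor between -0.085 and 0.085 m and y of jar4_mid in the frame of tray_floor between -0.07 and 0.07 m and z of jar4_mid in the frame of tray_floor between 0.024 and 0.037 m), for 0.2 s.
At the end, for the whole second after the job is handed in: every jar present stands upright (within 0.15 rad) and still on the tray floor inside the rim; the lamp's centre is within 30 mm of the tray's centre seen from above; the lift rests on the pawl at the third tooth (0.055 to 0.066 m), the pawl sprung in (x of jar1_mid in the frame of tray_floor between -0.085 and 0.085 m and y of jar1_mid in the frame of tray_floor between -0.07 and 0.07 m and z of jar1_mid in the frame of tray_floor between 0.024 and 0.037 m and angle between each of jar1_mid, jar2_mid, jar3_mid, jar4_mid's own z axis and vertical below 0.15 rad and x of jar2_mid in the frame of tray_floor between -0.085 and 0.085 m and y of jar2_mid in the frame of tray_floor between -0.07 and 0.07 m and z of jar2_mid in the frame of tray_floor between 0.024 and 0.037 m and x of jar3_mid in the frame of tray_floor between -0.085 and 0.085 m and y of jar3_mid in the frame of tray_floor between -0.07 and 0.07 m and z of jar3_mid in the frame of tray_floor between 0.024 and 0.037 m and x of jar4_mid in the frame of tray_floor between -0.085 and 0.085 m and y of jar4_mid in the frame of tray_floor between -0.07 and 0.07 m and z of jar4_mid in the frame of tray_floor between 0.024 and 0.037 m and linear speed of each of jar1, jar2, jar3, jar4 below 0.03 m/s and horizontal distance between lamp_grip and tray_floor below 0.03 m and value of joint lift between 0.055 and 0.066 m and value of joint pawl below 0.06 rad and velocity of joint lift between -0.01 and 0.01 m/s); the robot touches nothing.
It fails at once if one of the other things on the bench is moved more than 40 mm (distance of any of beaker, cream_pot, tip_box, tip_box_b from where it was at the start of the episode above 0.04 m).
Of jar1, jar2, jar3, jar4 only 2 to 4 are there at a start; the rules pass over those that are not, and their reading is None.
At some moment in a run one of jar1, jar2, jar3, jar4 may be knocked a few centimetres aside while the robot is not near it.
It also fails if it takes over 210 s, if anything falls off the work surface, if the arm or the gripper's body presses on something with over 40 N, if the wrist force passes 120 N, or if a joint passes its speed limit or range.

ROBOT

A 6-joint arm with a two-finger parallel gripper is mounted at the origin on the work surface. World frame = base frame: x ahead of the robot, y to its left, z up, the work surface at z = 0. Lengths are in m, angles in rad, forces in N, time in s.
With the tool pointing down it reaches from about 0.4 to 0.825 m from the base axis. Payload 7 kg.
Tool frame: the origin (TCP) lies midway between the tips of the shut fingers; the grasp point (between the pads) lies 19 mm behind it (tcp_to_grasp is the distance from the TCP to the grasp point, in m); y points along the fingers, z is the direction in which the jaws open and shut, and the axes are right-handed (so a half turn about y gives the same grasp; the last joint's range is limited). The gripper opens to 85 mm and grips with 20 to 120 N. Pads are 22 mm wide; open, the fingers measure 114 mm over their backs; the gripper's body (76 mm by 85 mm) begins 54 mm behind the grasp point. The pads swing forward as they close: fully open they stand 13 mm farther back than shut.
Start: joints at [-0.881, 0.359, 0.012, 0, -1.224, -0.288], TCP at [0.264, -0.621, 0.231] pointing down, gripper open.
Joint ranges: [-3.07, 3.07], [-1.43, 2.12], [-1.02, 1.25], [-3.03, 1.67], [-3.05, -0], [-3.03, 3.03]. Speed limits (rad/s): [2.39, 2.39, 3.01, 3.14, 3.14, 3.14].

INTERFACE

Orientations are given as a unit quaternion [w, x, y, z].
In Python, from station import state, grab_frame, calibration, finish_job, tcp_to_grasp gives the robot as it stands. The module is installed in compiled form; this text tells all that it offers.
- The arm moves only by the tool apply_moves, never from a script. Its argument "series" is text: rows parted by semicolons, each of 5 numbers parted by spaces: the shift along the tool's x, y, z in m, then the turn about the tool's y in degrees, then the closure in counts, from 0 (fully open) to 255 (shut). In form: dx dy dz roll claw; .... A call has 1 to 20 rows; each row shifts and turns the commanded pose from where the row before left it, along the tool's axes as they then stand; what a row does not reach is not made up. A row lasts 1/12 s, in which the tool goes at most 41.7 mm and 7.16 degrees, less where a joint would pass 70% of its speed; a pose out of reach is approached as far as the arm can. A call with a gripper value outside its range is refused whole. The fingers move at their own pace and stop on an object; "force" is the grip in N (left out, the last holds). Time passes only in rows, so rows that do not move let the fingers close. It gives the time, the measured TCP pose, the force and the opening at its end, in the units of the state.
- state(): the state, without advancing time (a new reading comes with each control period).
- grab_frame(name): name is "scene" or "top"; returns the picture (420x560x3 uint8, red, green, blue); there is no depth.
- calibration(name): a dict with "camera_matrix" (3x3 intrinsics, pixels), "R" (3x3) and "t" (3): a world point X has camera coordinates R X + t. Camera axes: x right, y down, z forward; pixel columns grow to the right and rows downward; lengths in m; the calibration is good to about 2 mm. A picture is of the moment at which its call begins. calibration takes no time and is no camera call.
- finish_job(): hands the job in, once; it reports no verdict.
The state is a dict: "clock": time; "joint_positions": joint angles; "joint_vel": joint speeds; "joint_torque": joint torques, N m; "tcp_pos": TCP position; "tcp_rot": TCP orientation; "contact_force": force on the tool from outside, world axes, zero at the start; "torque": the same for the moment, N m; "opening": finger opening in m.
Only numpy, scipy, OpenCV 4.12 (cv2) and the standard library are available. Lean on these libraries where they do the work, as an engineer would, in place of code of your own. Each camera call takes 0.05 s, during which the arm holds its last target.

## Working session

There is one attempt and no reset: what is moved stays moved. The work goes in short steps, Python scripts to look and compute and a tool call to move; the robot and the scene stay as the last step left them, time stands still between calls to the robot, and variables do not carry over. Pictures are saved under pics/ and viewed, and the job is handed in when it is done.

Besides the shell and the picture viewer there is one more tool, called after "Call:" in YAML: its name, and indented under it one key for each argument. apply_moves: Moves the arm, as the interface text tells. Its arguments: {"type":"object","properties":{"series":{"type":"string"},"force":{"type":"number"}},"required":["series"]}

```bash
mkdir -p pics; python3 - <<'E'
from station import *
import cv2
for n in("scene","top"):
    f=grab_frame(n); cv2.imwrite(f"pics/{n}0.png",cv2.cvtColor(cv2.resize(f,(800,600),interpolation=cv2.INTER_CUBIC),cv2.COLOR_RGB2BGR)); c=calibration(n); print(n,c)
print(state(),tcp_to_grasp)
E
```

```text
scene {'camera_matrix': array([[504.63412423,   0.        , 286.91292266],
       [  0.        , 504.63412423, 213.86947193],
       [  0.        ,   0.        ,   1.        ]]), 'R': array([[ 0.81806169,  0.57480109, -0.01946224],
       [ 0.41974022, -0.61982793, -0.66304712],
       [-0.39318345,  0.53424436, -0.74832462]]), 't': array([-0.43904243, -0.14755266,  1.70424219])}
top {'camera_matrix': array([[473.74851994,   0.        , 283.20615105],
       [  0.        , 473.74851994, 209.03728672],
       [  0.        ,   0.        ,   1.        ]]), 'R': array([[-0.01753022, -0.99969956,  0.0171313 ],
       [-0.99183681,  0.01522284, -0.1266018 ],
       [ 0.12630298, -0.01921082, -0.99180568]]), 't': array([-0.0294141 ,  0.57574203,  1.56277042])}
{'clock': 0.1, 'joint_positions': array([-8.80860739e-01,  3.59304508e-01,  1.11276506e-02, -2.79132646e-04,
       -1.22413519e+00, -2.88091902e-01]), 'joint_vel': array([-0.00050927, -0.00045013,  0.00206298,  0.00248066,  0.00110224,
        0.00092665]), 'joint_torque': array([-2.26902856e-03, -5.84763587e+01,  2.94110781e+01,  6.95458576e+00,
       -3.15508805e-03, -3.29387990e-05]), 'tcp_pos': array([ 0.26378133, -0.62083403,  0.23045971]), 'tcp_rot': array([ 0.6934051 , -0.69237176, -0.14091643,  0.14125607]), 'contact_force': array([-0.36565933, -0.04668958,  0.23089962]), 'torque': array([0.0191764 , 0.00618185, 0.0111725 ]), 'opening': 0.08536798785779601} 0.0187
```

View pics/scene0.png

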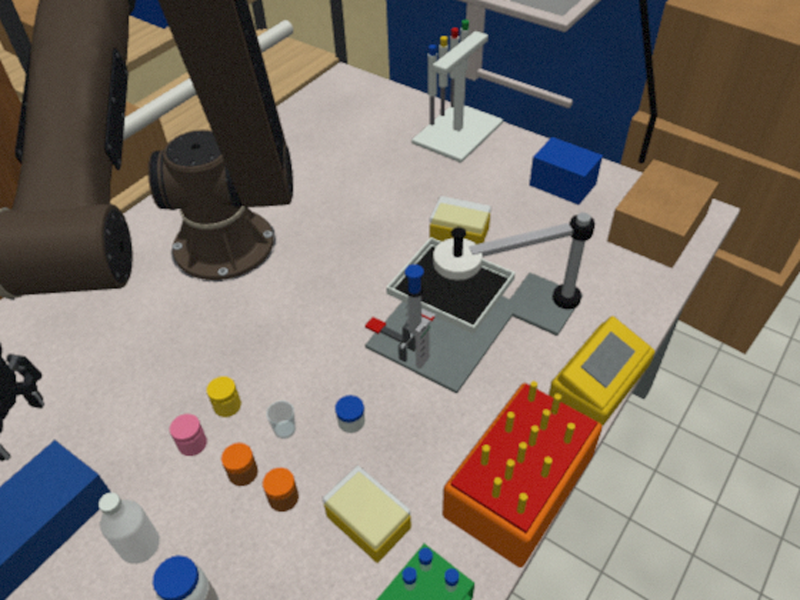

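View pics/top0.png

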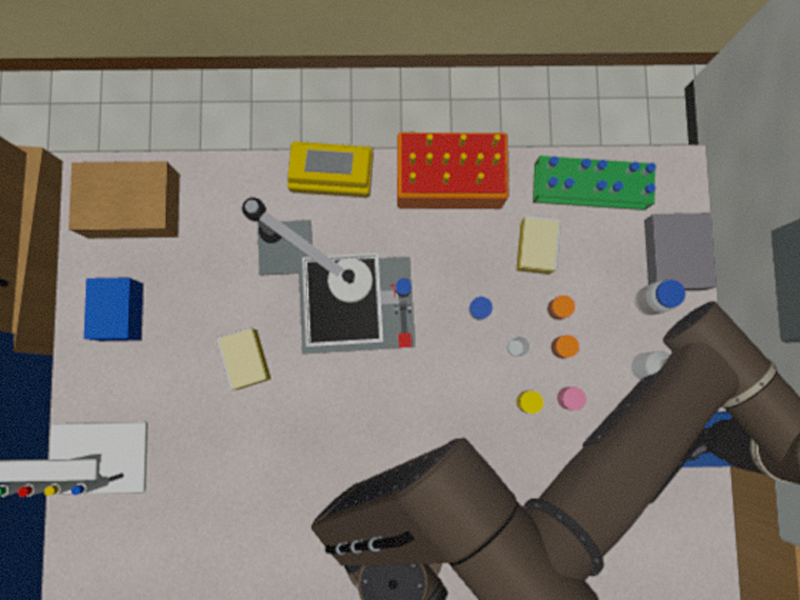

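```bash
cat > h.py <<'E'
from station import *
import cv2, numpy as np
from scipy.spatial.transform import Rotation as Rn
def P(n):
    c=calibration(n); return c["camera_matrix"]@np.c_[c["R"],c["t"]]
def proj(n,X):
    p=P(n)@np.append(X,1); return p[:2]/p[2]
def plane(n,uv,z):
    p=P(n); A=p[:,:2]; H=np.c_[p[:,0],p[:,1],p[:,2]*z+p[:,3]]
    w=np.linalg.solve(H,[*uv,1]); return w[:2]/w[2]
def tri(us,ut):
    X=cv2.triangulatePoints(P("scene"),P("top"),np.array(us,float).reshape(2,1),np.array(ut,float).reshape(2,1))[:,0]
    X=X[:3]/X[3]; return X.round(4), np.round([np.linalg.norm(proj("scene",X)-us),np.linalg.norm(proj("top",X)-ut)],2)
def crop(n,x0,y0,w,h,k,name,f=None):
    f=grab_frame(n) if f is None else f
    cv2.imwrite("pics/"+name,cv2.cvtColor(cv2.resize(f[y0:y0+h,x0:x0+w],None,fx=k,fy=k,interpolation=cv2.INTER_CUBIC),cv2.COLOR_RGB2BGR)); return f
def rot(): 
    q=state()["tcp_rot"]; return Rn.from_quat([q[1],q[2],q[3],q[0]])
def totool(d): return rot().inv().apply(d)
E
python3 - <<'E'
from h import *
crop("scene",240,130,180,150,4,"s1.png"); crop("top",160,120,180,150,4,"t1.png")
crop("scene",100,240,200,150,4,"s2.png"); crop("top",310,140,190,150,4,"t2.png")
print(rot().as_matrix().round(3))
E
```

```text
[[ 0.92  -0.    -0.391]
 [ 0.391  0.     0.92 ]
 [-0.    -1.     0.001]]
```

View pics/s1.png

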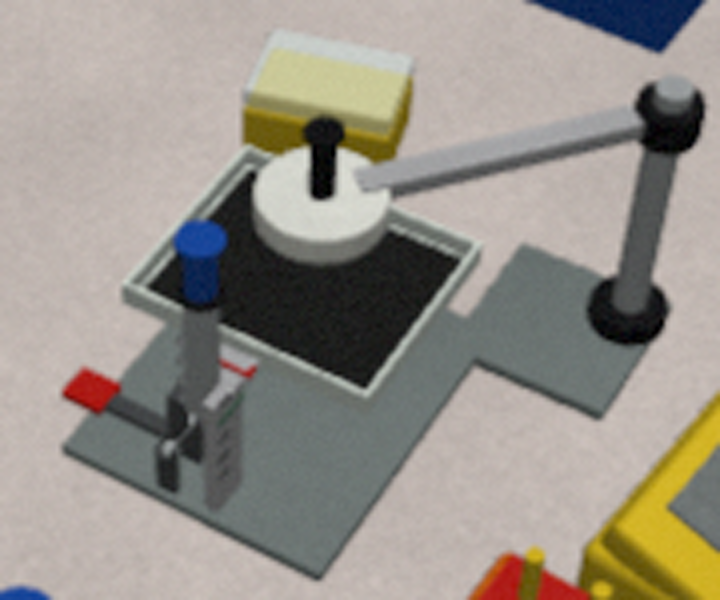

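View pics/t1.png

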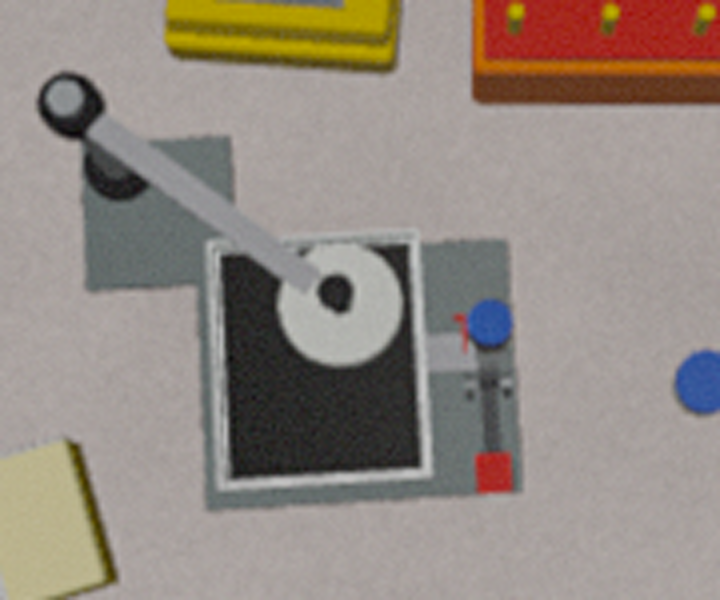

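View pics/s2.png

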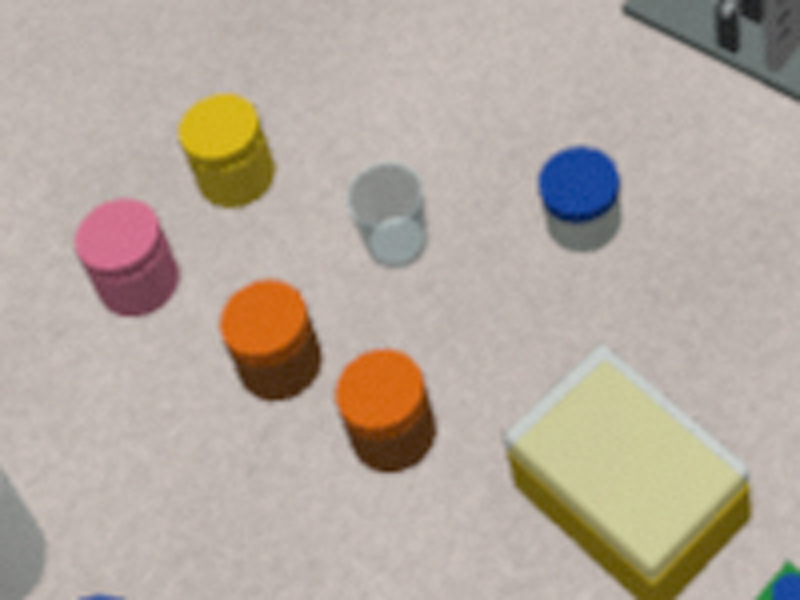

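View pics/t2.png

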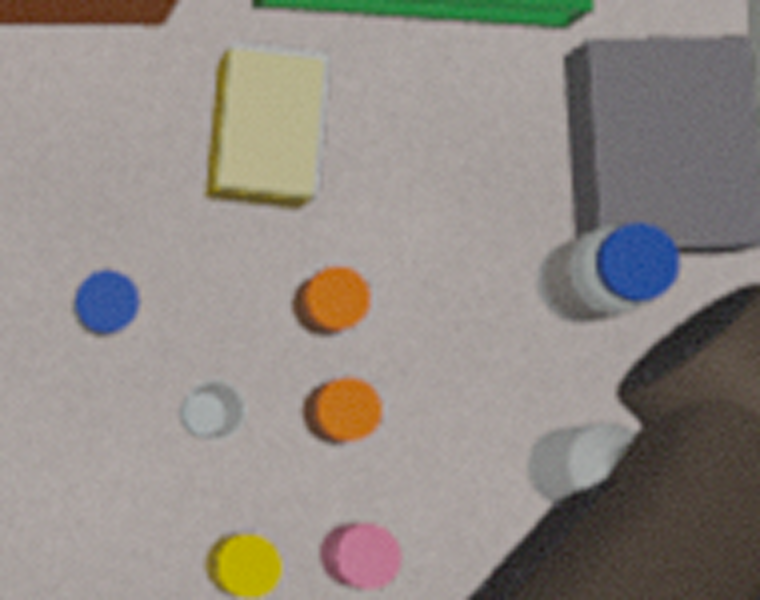

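```bash
python3 - <<'E'
from h import *
s1=lambda x,y:np.array([240+x/4,130+y/4]); t1=lambda x,y:np.array([160+x/4,120+y/4])
s2=lambda x,y:np.array([100+x/4,240+y/4]); t2=lambda x,y:np.array([310+x/4,140+y/4])
for n,a,b in [("lamphead",s1(324,132),t1(337,290)),("post",s1(675,90),t1(66,98)),("handle",s1(201,238),t1(490,322)),("pad",s1(92,390),t1(494,472)),
 ("c1",s1(247,148),t1(207,240)),("c2",s1(482,247),t1(417,233)),("c3",s1(370,395),t1(433,476)),("c4",s1(125,292),t1(221,490)),
 ("c1b",s1(127,292),t1(221,490)),("jarA",s2(265,318),t2(345,409)),("jarB",s2(381,390),t2(337,298)),("beaker",s2(386,190),t2(217,410)),("blue",s2(579,183),t2(107,301)),("yel",s2(220,126),t2(246,566)),("pink",s2(120,234),t2(368,555))]:
    print(n,*tri(a,b))
E
```

```text
lamphead [0.5949 0.0776 0.2793] [0.46 0.47]
post [0.7497 0.281  0.2416] [0.68 0.71]
handle [ 0.5731 -0.0316  0.2616] [0.72 0.71]
pad [ 0.4775 -0.0366  0.0543] [0.53 0.53]
c1 [0.5864 0.1184 0.2585] [25.42 24.82]
c2 [0.6851 0.0469 0.2446] [16.94 17.17]
c3 [0.5611 0.064  0.002 ] [26.72 28.46]
c4 [ 0.4297  0.1537 -0.0214] [16.56 16.95]
c1b [ 0.4302  0.1545 -0.0222] [16.32 16.71]
jarA [ 0.4567 -0.4121  0.0522] [0.32 0.28]
jarB [ 0.5502 -0.4089  0.0535] [0.69 0.57]
beaker [ 0.4587 -0.3023  0.0601] [1.04 0.93]
blue [ 0.5519 -0.2175  0.0421] [0.56 0.5 ]
yel [ 0.3292 -0.3237  0.0539] [0.35 0.33]
pink [ 0.3373 -0.423   0.0566] [0.84 0.76]
```

```bash
python3 - <<'E'
from h import *
s1=lambda x,y:np.array([240+x/4,130+y/4]); t1=lambda x,y:np.array([160+x/4,120+y/4])
C=[]
for a,b in [(s1(482,247),t1(207,240)),(s1(247,148),t1(221,490)),(s1(125,292),t1(433,476)),(s1(370,395),t1(417,233))]:
    X,e=tri(a,b); C.append(X); print(X,e)
C=np.array(C); c=C.mean(0); print("centre",c)
for i in range(4): d=C[(i+1)%4]-C[i]; print(np.linalg.norm(d),np.degrees(np.arctan2(d[1],d[0])))
l=np.array([0.5949,.0776]); h=np.array([.7497,.281]); print(np.linalg.norm(l-c[:2]),np.linalg.norm(c[:2]-h))
v=l-h; 
for th in [0,.5,.8,1,1.1,1.2]:
    p=h+Rn.from_rotvec([0,0,-th]).apply([*v,0])[:2]; print(th,p,np.linalg.norm(p-c[:2]),np.linalg.norm(p))
E
```

```text
[0.6639 0.1921 0.1145] [0.23 0.23]
[0.4636 0.182  0.1149] [0.81 0.88]
[0.4721 0.0137 0.1099] [0.8  0.81]
[0.6692 0.0245 0.1165] [1.22 1.16]
centre [0.5672   0.103075 0.11395 ]
0.2005548802697157 -177.1133416877214
0.16858867103100375 -87.10873040377943
0.1975059745931753 3.136358368332588
0.1676957065640024 91.81125577984423
0.03763330473131483 0.25487949235864393
0 [0.5949 0.0776] 0.03763330473131483 0.5999398053138331
0.5 [0.51633506 0.17671478] 0.08949893221059718 0.5457380441049788
0.8 [0.49593957 0.25033658] 0.16359712998068798 0.55553979331407
1 [0.494906   0.30136222] 0.21105507134761584 0.5794403686592569
1.1 [0.49821174 0.32669745] 0.23402217610716747 0.5957735844386212
1.2 [0.50403027 0.35157608] 0.2564043744240181 0.6145341771660167
```

Call:
apply_moves:
  series: "0 -0.026 0 -6 0;0 -0.026 0 -6 0;0 -0.026 0 -6 0;0 -0.026 0 -6 0;0 -0.026 0 -6 0;0 0 0 0 0;0 0 0 0 0"
  force: 25

```text
clock: 0.88
tcp_pos: [0.2643, -0.6217, 0.3633]
tcp_rot: [-0.632, 0.634, 0.316, -0.315]
contact_force: [0.5, 0.2, -1.3]
opening: 0.0849
```

```bash
cat >> h.py <<'E'
def go(x,y,z,n=1):
    s=state(); d=np.array([x,y,z])-s["tcp_pos"]; t=totool(d); R=rot().as_matrix()
    print("tcp",s["tcp_pos"].round(4),"zyaw",np.degrees(np.arctan2(R[1,2],R[0,2])).round(2),"tilt",R[2].round(3),"F",s["contact_force"].round(1),"open",round(s["opening"],4),"t",round(s["clock"],1),"j6",s["joint_positions"][5].round(2))
    print("tool delta",t.round(4),"norm",np.linalg.norm(t).round(3),"per",n,(t/n).round(4))
E
python3 -c "
from h import *
go(.595,.078,.36,24)"
```

```text
tcp [ 0.2643 -0.6217  0.3633] zyaw 143.01 tilt [-0.001 -1.    -0.003] F [ 0.5  0.2 -1.3] open 0.0849 t 0.9 j6 0.24
tool delta [0.7579 0.002  0.1569] norm 0.774 per 24 [0.0316 0.0001 0.0065]
```

Call:
apply_moves:
  series: "0.0315 0 0.0065 0 0;0.0315 0 0.0065 0 0;0.0315 0 0.0065 0 0;0.0315 0 0.0065 0 0;0.0315 0 0.0065 0 0;0.0315 0 0.0065 0 0;0.0315 0 0.0065 0 0;0.0315 0 0.0065 0 0;0.0315 0 0.0065 0 0;0.0315 0 0.0065 0 0;0.0315 0 0.0065 0 0;0.0315 0 0.0065 0 0;0.0315 0 0.0065 0 0;0.0315 0 0.0065 0 0;0.0315 0 0.0065 0 0;0.0315 0 0.0065 0 0;0.0315 0 0.0065 0 0;0.0315 0 0.0065 0 0;0.0315 0 0.0065 0 0;0.0315 0 0.0065 0 0"

```text
clock: 2.55
tcp_pos: [0.539, -0.0381, 0.3603]
tcp_rot: [0.633, -0.633, -0.315, 0.316]
contact_force: [-0.2, -0.4, 0.4]
opening: 0.0856
```

Call:
apply_moves:
  series: "0.0315 0 0.0065 0 0;0.0315 0 0.0065 0 0;0.0315 0 0.0065 0 0;0.0315 0 0.0065 0 0;0 0 0 0 0;0 0 0 0 0;0 0 0 0 0"

```text
clock: 3.13
tcp_pos: [0.5937, 0.0766, 0.3602]
tcp_rot: [0.633, -0.633, -0.315, 0.316]
contact_force: [-0.5, -0.8, -0.0]
opening: 0.0855
```

```bash
python3 -c "
from h import *
go(.595,.078,.237,5)
f=crop('scene',240,60,180,150,4,'s3.png')"
```

```text
tcp [0.5937 0.0766 0.3602] zyaw 143.02 tilt [-0.002 -1.     0.001] F [-0.5 -0.8 -0. ] open 0.0855 t 3.1 j6 -1.1
tool delta [ 0.0021  0.1232 -0.0004] norm 0.123 per 5 [ 0.0004  0.0246 -0.0001]
```

View pics/s3.png

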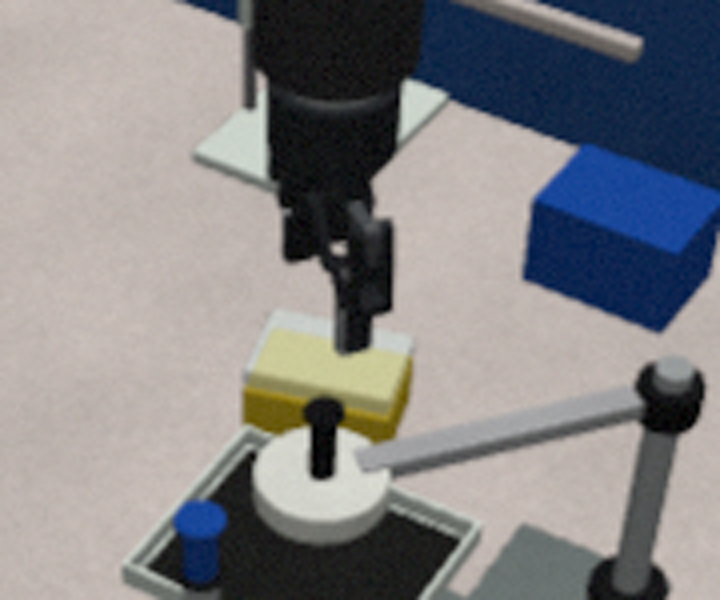

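Call:
apply_moves:
  series: "0.002 0.0245 0 0 0;0 0.0245 0 0 0;0 0.0245 0 0 0;0 0.0245 0 0 0;0 0.0235 0 0 0;0 0 0 0 0;0 0 0 0 120;0 0 0 0 255;0 0 0 0 255;0 0 0 0 255;0 0 0 0 255;0 0 0 0 255;0 0 0 0 255"
  force: 25

```text
clock: 4.27
tcp_pos: [0.5957, 0.0782, 0.2409]
tcp_rot: [-0.633, 0.633, 0.316, -0.315]
contact_force: [-1.4, 0.4, 4.3]
opening: 0.023
```

```bash
python3 -c "
from h import *
go(.595,.078,.237,5)
h=np.array([.7497,.281,0]); 
s=state(); l=s['tcp_pos']*[1,1,0]
R0=rot(); 
# 24 rows, th 1.15 total, roll 2deg each (48 total)
N=24;p=l
R=R0
for i in range(N):
    q=h+Rn.from_rotvec([0,0,-1.15*(i+1)/N]).apply(l-h)
    d=R.inv().apply(q-p); print(d.round(4)); p=q; R=R*Rn.from_euler('y',2,degrees=True)
print(p, np.degrees(np.arctan2(R.as_matrix()[1,2],R.as_matrix()[0,2])))
"
```

```text
tcp [0.5957 0.0782 0.2409] zyaw 143.04 tilt [ 0.001 -1.    -0.001] F [-1.4  0.4  4.3] open 0.023 t 4.3 j6 -1.1
tool delta [-0.0006  0.0039  0.0004] norm 0.004 per 5 [-0.0001  0.0008  0.0001]
[ 0.0003 -0.      0.0122]
[ 0.0005 -0.      0.0122]
[ 0.0007 -0.      0.0122]
[ 0.0008 -0.      0.0122]
[ 0.001  -0.      0.0122]
[ 0.0011 -0.      0.0121]
[ 0.0013 -0.      0.0121]
[ 0.0015 -0.      0.0121]
[ 0.0016 -0.      0.0121]
[ 0.0018 -0.      0.0121]
[ 0.0019 -0.      0.012 ]
[ 0.0021 -0.      0.012 ]
[ 0.0022 -0.      0.012 ]
[ 0.0024 -0.      0.012 ]
[ 0.0025 -0.      0.0119]
[0.0027 0.     0.0119]
[0.0029 0.     0.0119]
[0.003  0.     0.0118]
[0.0032 0.     0.0118]
[0.0033 0.     0.0117]
[0.0035 0.     0.0117]
[0.0036 0.     0.0116]
[0.0038 0.     0.0116]
[0.0039 0.     0.0116]
[0.50172201 0.33871377 0.        ] 95.03681881797164
```

Call:
apply_moves:
  series: "0 0 0 0 255;0 0 0 0 255;0 0 0 0 255"

```text
clock: 4.52
tcp_pos: [0.5958, 0.0782, 0.2409]
tcp_rot: [-0.632, 0.633, 0.316, -0.315]
contact_force: [-1.3, 0.1, 6.5]
opening: 0.0233
```

```bash
python3 -c "
from h import *
go(.595,.078,.237,5)
f=crop('scene',240,100,180,150,4,'s4.png')"
```

```text
tcp [0.5958 0.0782 0.2409] zyaw 143.04 tilt [ 0.001 -1.    -0.001] F [-1.3  0.1  6.5] open 0.0233 t 4.5 j6 -1.1
tool delta [-0.0006  0.0039  0.0005] norm 0.004 per 5 [-0.0001  0.0008  0.0001]
```

View pics/s4.png

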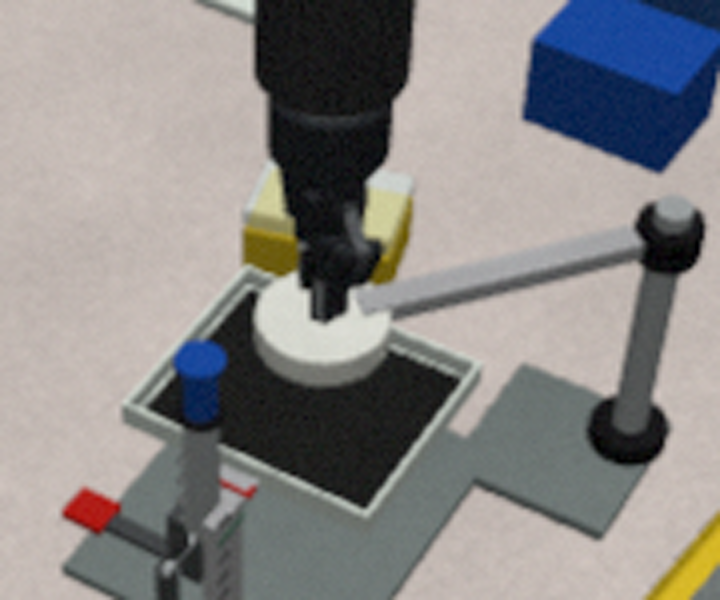

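Call:
apply_moves:
  series: "0 0 0.012 2 255;0.0005 0 0.012 2 255;0.0005 0 0.012 2 255;0.001 0 0.012 2 255;0.001 0 0.012 2 255;0.001 0 0.012 2 255;0.0015 0 0.012 2 255;0.0015 0 0.012 2 255;0.0015 0 0.012 2 255;0.002 0 0.012 2 255;0.002 0 0.012 2 255;0.002 0 0.012 2 255;0 0 0 0 255"

```text
clock: 5.65
tcp_pos: [0.5103, 0.1944, 0.2407]
tcp_rot: [0.685, -0.685, -0.177, 0.177]
contact_force: [-3.0, -0.8, 6.6]
opening: 0.0231
```

```bash
python3 -c "
from h import *
go(.595,.078,.237,5)
print(np.linalg.norm(state()['tcp_pos'][:2]-[.7497,.281]))
f=crop('scene',0,0,560,420,1.4,'s5.png')"
```

```text
tcp [0.5103 0.1944 0.2407] zyaw 118.95 tilt [ 0. -1.  0.] F [-3.  -0.8  6.6] open 0.0231 t 5.7 j6 -1.79
tool delta [ 0.0178  0.0037 -0.1429] norm 0.144 per 5 [ 0.0036  0.0007 -0.0286]
0.25460497177443153
```

View pics/s5.png

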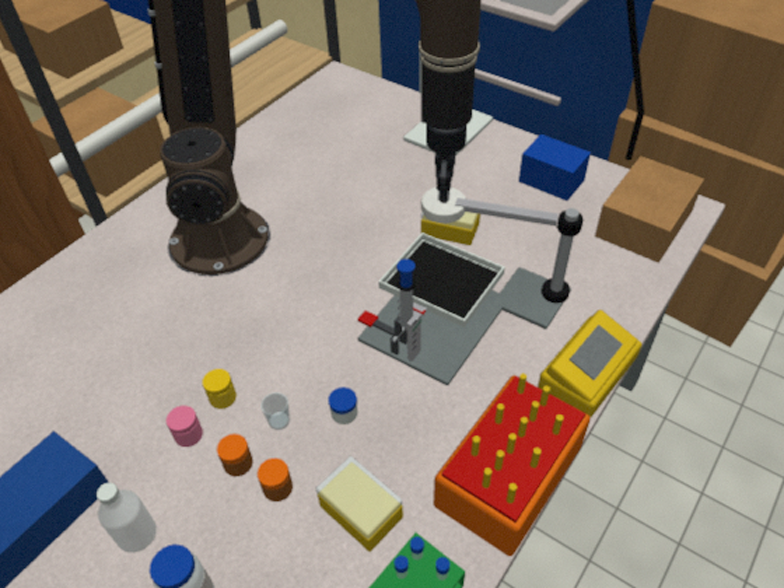

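The lamp follows the gripper (its head now at 443,203 in the picture), and only two orange jars are on the bench. I'll carry on with the swing.

Call:
apply_moves:
  series: "0.002 0 0.012 2 255;0.0025 0 0.012 2 255;0.0025 0 0.012 2 255;0.0025 0 0.012 2 255;0.003 0 0.012 2 255;0.003 0 0.012 2 255;0.003 0 0.012 2 255;0.0035 0 0.012 2 255;0.0035 0 0.0115 2 255;0.0035 0 0.0115 2 255;0.0035 0 0.0115 2 255;0.004 0 0.0115 2 255;0 0 0 0 255;0 0 0 0 0;0 0 0 0 0;0 0 0 0 0;0 0 0 0 0;0 0 0 0 0;0 0 0 0 0"

```text
clock: 7.28
tcp_pos: [0.5017, 0.3375, 0.2397]
tcp_rot: [-0.706, 0.706, 0.031, -0.031]
contact_force: [-0.1, 0.5, 0.2]
opening: 0.0852
```

```bash
python3 -c "
from h import *
go(.48,-.035,.36,5)
print(np.linalg.norm(state()['tcp_pos'][:2]-[.7497,.281]))"
```

```text
tcp [0.5017 0.3375 0.2397] zyaw 95.01 tilt [-0. -1. -0.] F [-0.1  0.5  0.2] open 0.0852 t 7.3 j6 -2.4
tool delta [-0.0541 -0.1202 -0.3692] norm 0.392 per 5 [-0.0108 -0.024  -0.0738]
0.25438158184838633
```

Call:
apply_moves:
  series: "0 -0.024 0 0 0;0 -0.024 0 0 0;0 -0.024 0 0 0;0 -0.024 0 0 0;0 -0.024 0 0 0;-0.0045 0 -0.031 0 255;-0.0045 0 -0.031 0 255;-0.0045 0 -0.031 0 255;-0.0045 0 -0.031 0 255;-0.0045 0 -0.031 0 255;-0.0045 0 -0.031 0 255;-0.0045 0 -0.031 0 255;-0.0045 0 -0.031 0 255;-0.0045 0 -0.031 0 255;-0.0045 0 -0.031 0 255;-0.0045 0 -0.031 0 255;-0.0045 0 -0.0285 0 255;0 0 0 0 255;0 0 0 0 255"

```text
clock: 8.87
tcp_pos: [0.4799, -0.0364, 0.36]
tcp_rot: [0.707, -0.706, -0.03, 0.03]
contact_force: [0.9, -0.7, -0.5]
opening: 0.0
```

```bash
python3 -c "
from h import *
go(.474,-.036,.075,12)
crop('scene',200,60,220,190,3,'s6.png');crop('top',160,100,240,180,3,'t6.png')"
```

```text
tcp [ 0.4799 -0.0364  0.36  ] zyaw 94.86 tilt [ 0. -1.  0.] F [ 0.9 -0.7 -0.5] open 0.0 t 8.9 j6 -1.82
tool delta [-0.006   0.285   0.0009] norm 0.285 per 12 [-0.0005  0.0238  0.0001]
```

View pics/s6.png

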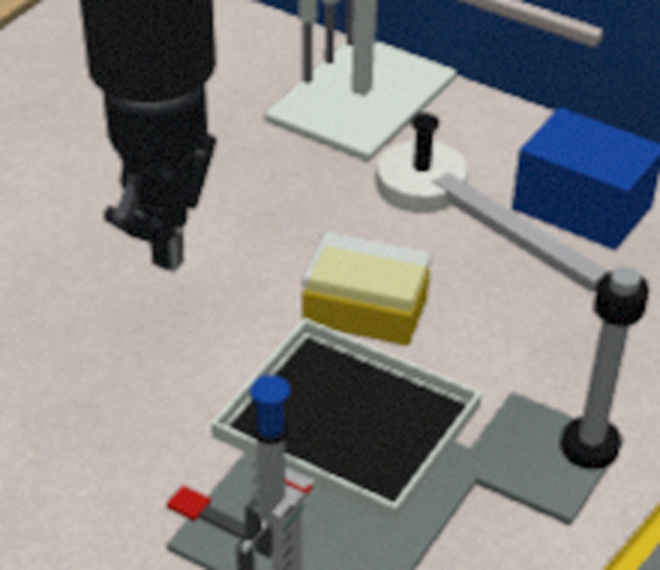

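View pics/t6.png

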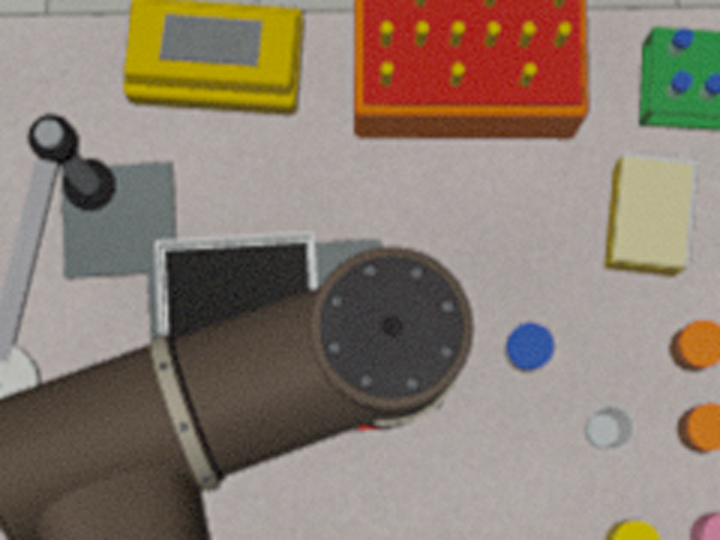

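Lamp is well aside. Now I lower the shut fingers onto the pad.

Call:
apply_moves:
  series: "-0.003 0.024 0 0 255;-0.003 0.024 0 0 255;0 0.024 0 0 255;0 0.024 0 0 255;0 0.024 0 0 255;0 0.024 0 0 255;0 0.024 0 0 255;0 0.024 0 0 255;0 0.024 0 0 255;0 0.024 0 0 255;0 0.024 0 0 255;0 0.021 0 0 255;0 0 0 0 255"

```text
clock: 10.05
tcp_pos: [0.4718, -0.0351, 0.0712]
tcp_rot: [-0.706, 0.707, 0.029, -0.034]
contact_force: [-0.3, -0.3, 0.4]
opening: 0.0002
```

```bash
python3 -c "
from h import *
go(.474,-.036,.04,6)
crop('scene',200,100,200,150,4,'s7.png')"
```

```text
tcp [ 0.4718 -0.0351  0.0712] zyaw 95.07 tilt [-0.006 -1.    -0.001] F [-0.3 -0.3  0.4] open 0.0002 t 10.1 j6 -1.82
tool delta [ 0.0023  0.0312 -0.001 ] norm 0.031 per 6 [ 0.0004  0.0052 -0.0002]
```

View pics/s7.png

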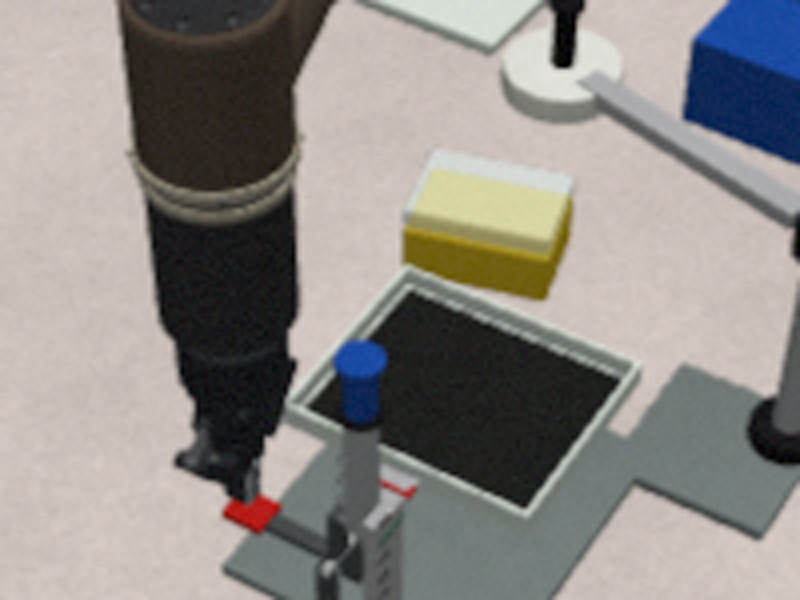

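Call:
apply_moves:
  series: "0.003 0 -0.007 0 255;0 0.006 0 0 255;0 0.006 0 0 255;0 0.006 0 0 255;0 0.006 0 0 255;0 0.006 0 0 255;0 0.003 0 0 255;0 0 0 0 255;0 0 0 0 255;0 0 0 0 255;0 0 0 0 255;0 0 0 0 255;0 0 0 0 255;0 0 0 0 255;0 0 0 0 255;0 0 0 0 255;0 0 0 0 255;0 0 0 0 255"

```text
clock: 11.6
tcp_pos: [0.4776, -0.0423, 0.0417]
tcp_rot: [-0.706, 0.706, 0.031, -0.031]
contact_force: [-2.2, 0.1, 2.4]
opening: -0.0002
```

```bash
python3 -c "
from h import *
go(.474,-.042,.04,6)
crop('scene',200,100,200,150,4,'s8.png')"
```

```text
tcp [ 0.4776 -0.0423  0.0417] zyaw 95.02 tilt [-0. -1. -0.] F [-2.2  0.1  2.4] open -0.0002 t 11.6 j6 -1.81
tool delta [-0.0036  0.0017  0.0006] norm 0.004 per 6 [-0.0006  0.0003  0.0001]
```

View pics/s8.png

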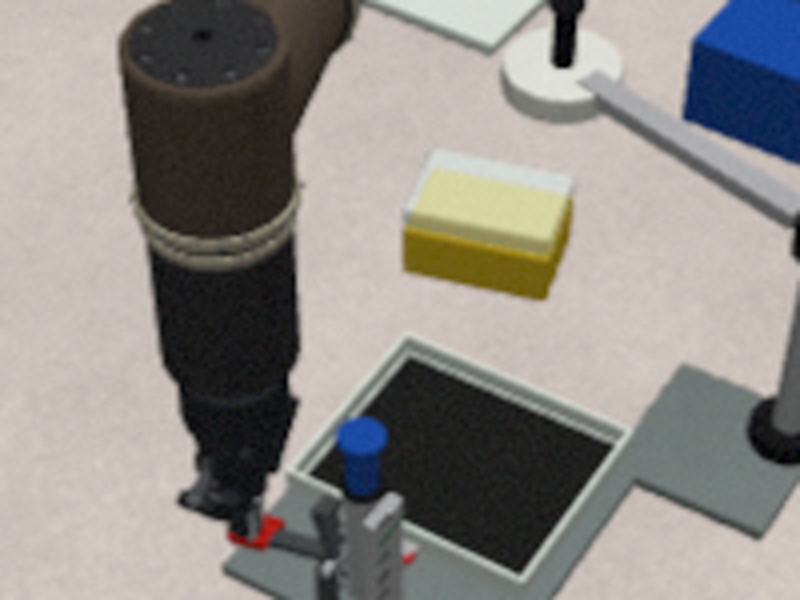

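Call:
apply_moves:
  series: "0 0 0 0 255;0 0 0 0 255;0 0 0 0 255;0 0 0 0 255;0 -0.01 0 0 255;0 -0.025 0 0 255;0 -0.025 0 0 255;0 -0.025 0 0 255;0 -0.025 0 0 255;0 -0.025 0 0 255;0 -0.025 0 0 255;0 -0.025 0 0 0;0 -0.025 0 0 0;0 0 0 0 0;0 0 0 0 0"

```text
clock: 12.9
tcp_pos: [0.479, -0.042, 0.2534]
tcp_rot: [0.707, -0.706, -0.033, 0.03]
contact_force: [0.7, -0.1, -0.6]
opening: 0.048
```

```bash
python3 -c "
from h import *
go(.457,-.412,.16,12)
crop('scene',200,100,200,150,4,'s9.png')"
```

```text
tcp [ 0.479  -0.042   0.2534] zyaw 95.03 tilt [ 0.004 -1.     0.001] F [ 0.7 -0.1 -0.6] open 0.048 t 12.9 j6 -1.81
tool delta [-0.0548  0.0928 -0.3668] norm 0.382 per 12 [-0.0046  0.0077 -0.0306]
```

View pics/s9.png

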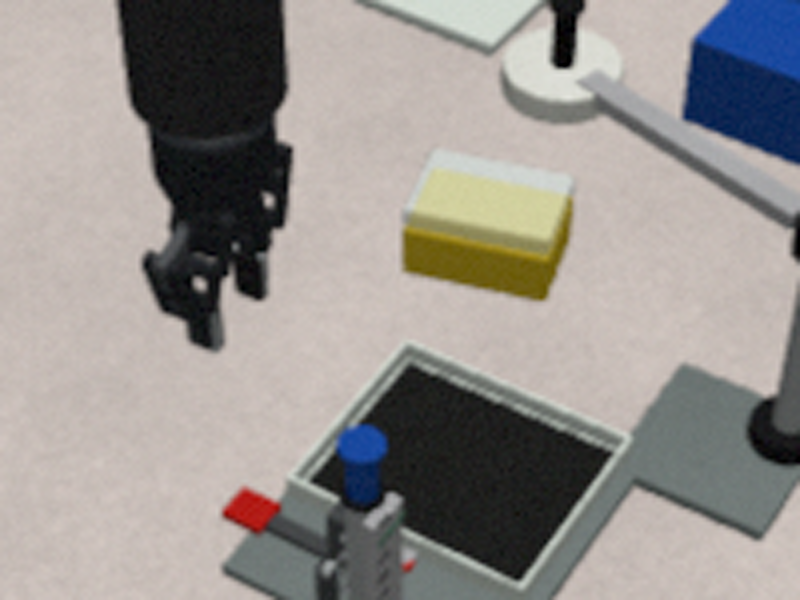

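Call:
apply_moves:
  series: "-0.0045 0 -0.0305 0 0;-0.0045 0 -0.0305 0 0;-0.0045 0 -0.0305 0 0;-0.0045 0 -0.0305 0 0;-0.0045 0 -0.0305 0 0;-0.0045 0 -0.0305 0 0;-0.0045 0.01 -0.0305 0 0;-0.0045 0.015 -0.0305 0 0;-0.0045 0.015 -0.0305 0 0;-0.0045 0.015 -0.0305 0 0;-0.005 0.015 -0.0305 0 0;-0.005 0.02 -0.031 0 0;0 0 0 0 0;0 0 0 0 0"

```text
clock: 14.12
tcp_pos: [0.4532, -0.4129, 0.1582]
tcp_rot: [0.707, -0.705, -0.028, 0.032]
contact_force: [0.0, 0.2, 0.9]
opening: 0.0851
```

```bash
python3 -c "
from h import *
go(.457,-.412,.02,6)
crop('scene',100,220,200,150,4,'s10.png');f=crop('top',310,140,190,150,4,'t10.png')
"
```

```text
tcp [ 0.4532 -0.4129  0.1582] zyaw 94.85 tilt [-0.005 -1.     0.003] F [0.  0.2 0.9] open 0.0851 t 14.1 j6 -1.07
tool delta [4.500e-03 1.382e-01 1.000e-04] norm 0.138 per 6 [0.0007 0.023  0.    ]
```

View pics/s10.png

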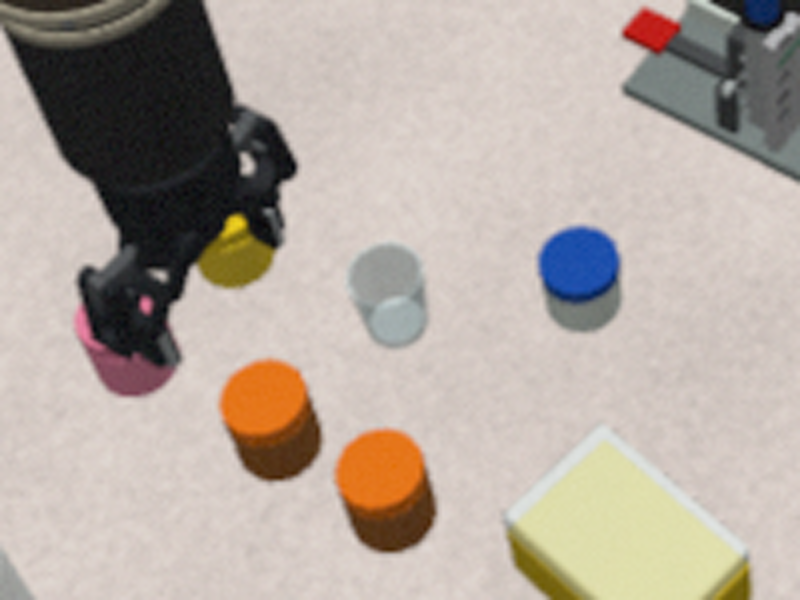

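View pics/t10.png

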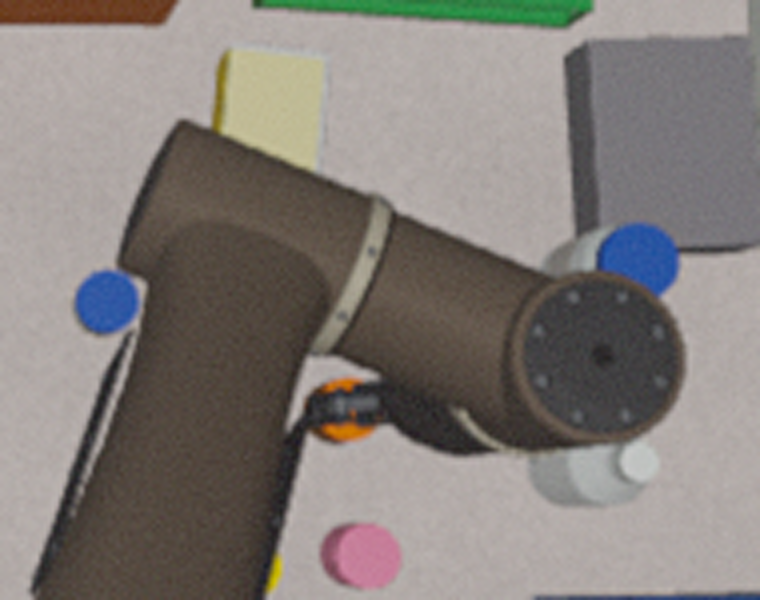

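Call:
apply_moves:
  series: "0.0045 0.023 0 0 0;0 0.024 0 0 0;0 0.024 0 0 0;0 0.024 0 0 0;0 0.024 0 0 0;0 0.023 0 0 0;0 0 0 0 0;0 0 0 0 255;0 0 0 0 255;0 0 0 0 255;0 0 0 0 255;0 0 0 0 255;0 0 0 0 255"
  force: 40

```text
clock: 15.3
tcp_pos: [0.4611, -0.4121, 0.0222]
tcp_rot: [-0.706, 0.707, 0.032, -0.03]
contact_force: [0.2, 3.7, 8.4]
opening: 0.0526
```

Call:
apply_moves:
  series: "0 0 0 0 255;0 -0.02 0 0 255;0 -0.025 0 0 255;0 -0.025 0 0 255;0 -0.025 0 0 255;0 -0.025 0 0 255;0 -0.025 0 0 255;0 -0.025 0 0 255;0 -0.025 0 0 255;0 -0.025 0 0 255;0 0 0 0 255"

```text
clock: 16.22
tcp_pos: [0.4614, -0.4134, 0.2469]
tcp_rot: [-0.704, 0.709, 0.034, -0.028]
contact_force: [0.3, -2.0, -0.0]
opening: 0.0528
```

```bash
python3 -c "
from h import *
go(.607,.105,.236,18)
crop('scene',60,120,200,150,4,'s11.png')
"
```

```text
tcp [ 0.4614 -0.4134  0.2469] zyaw 95.05 tilt [ 0.008 -1.    -0.006] F [ 0.3 -2.  -0. ] open 0.0528 t 16.2 j6 -1.07
tool delta [0.1906 0.0091 0.5036] norm 0.539 per 18 [0.0106 0.0005 0.028 ]
```

View pics/s11.png

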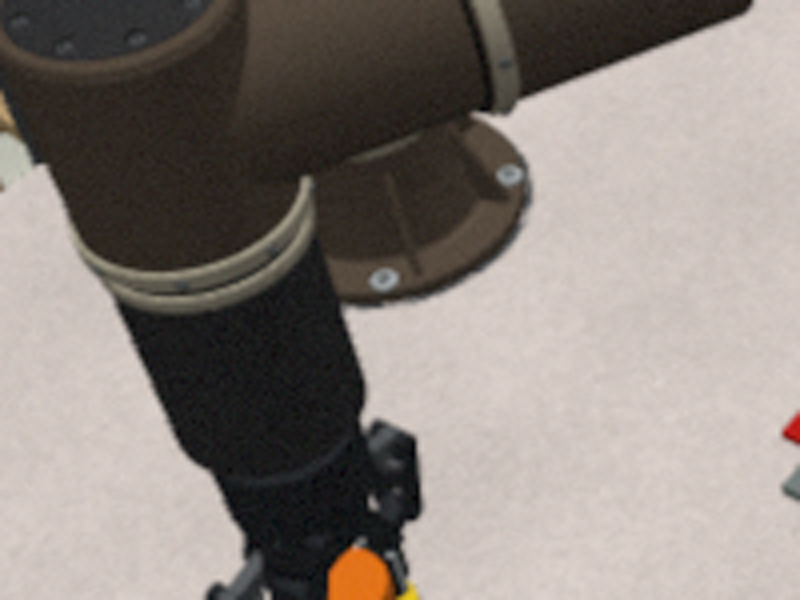

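```bash
python3 -c "
from h import *
crop('scene',80,200,200,150,4,'s12.png')
"
```

```text
(no output)
```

View pics/s12.png

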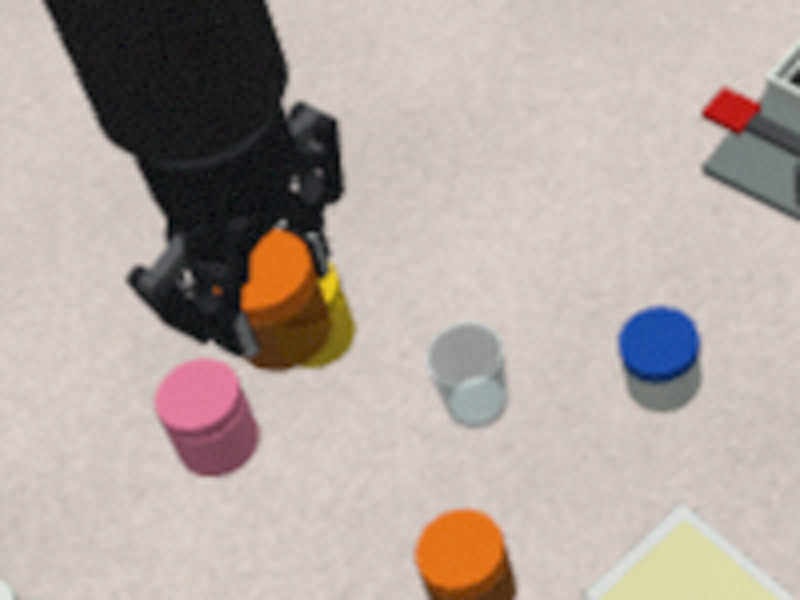

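Call:
apply_moves:
  series: "0.0105 0 0.028 0 255;0.0105 0 0.028 0 255;0.0105 0 0.028 0 255;0.0105 0 0.028 0 255;0.0105 0 0.028 0 255;0.0105 0 0.028 0 255;0.0105 0 0.028 0 255;0.0105 0 0.028 0 255;0.0105 0 0.028 0 255;0.0105 0 0.028 0 255;0.0105 0 0.028 0 255;0.0105 0 0.028 0 255;0.0105 0 0.028 0 255;0.0105 0 0.028 0 255;0.0105 0 0.028 0 255;0.0105 0 0.028 0 255;0.0105 0 0.028 0 255;0.0105 0 0.028 0 255;0 0 0 0 255;0 0 0 0 255"

```text
clock: 17.98
tcp_pos: [0.6031, 0.1081, 0.2381]
tcp_rot: [-0.706, 0.707, 0.031, -0.033]
contact_force: [-0.7, -0.1, -2.0]
opening: 0.0528
```

```bash
python3 -c "
from h import *
go(.608,.105,.051,8)
crop('scene',240,90,200,150,4,'s13.png')
"
```

```text
tcp [0.6031 0.1081 0.2381] zyaw 95.13 tilt [-0.003 -1.    -0.001] F [-0.7 -0.1 -2. ] open 0.0528 t 18.0 j6 -1.98
tool delta [ 0.005   0.1871 -0.0035] norm 0.187 per 8 [ 0.0006  0.0234 -0.0004]
```

View pics/s13.png

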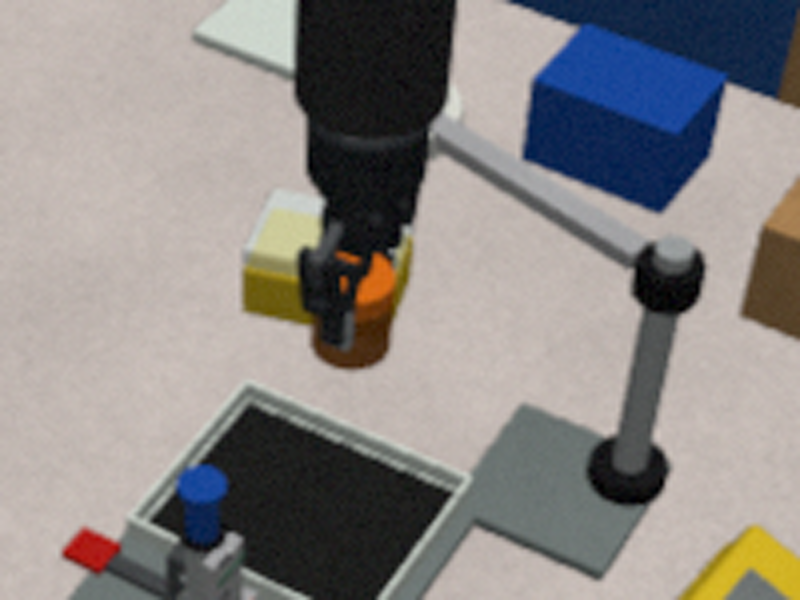

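Call:
apply_moves:
  series: "0.0025 0.023 -0.0035 0 255;0.0025 0.023 0 0 255;0 0.023 0 0 255;0 0.023 0 0 255;0 0.023 0 0 255;0 0.023 0 0 255;0 0.02 0 0 255;0 0.014 0 0 255;0 0.008 0 0 255;0 0.004 0 0 255;0 0 0 0 255;0 0 0 0 255"

```text
clock: 19.03
tcp_pos: [0.6095, 0.1035, 0.0565]
tcp_rot: [0.706, -0.706, -0.031, 0.031]
contact_force: [-0.1, -0.4, -1.6]
opening: 0.0532
```

```bash
python3 -c "
from h import *
go(.608,.105,.051,8)
crop('scene',240,90,200,150,4,'s14.png')
"
```

```text
tcp [0.6095 0.1035 0.0565] zyaw 95.01 tilt [ 0.001 -1.     0.   ] F [-0.1 -0.4 -1.6] open 0.0532 t 19.0 j6 -1.97
tool delta [-0.0014  0.0055  0.0016] norm 0.006 per 8 [-0.0002  0.0007  0.0002]
```

View pics/s14.png

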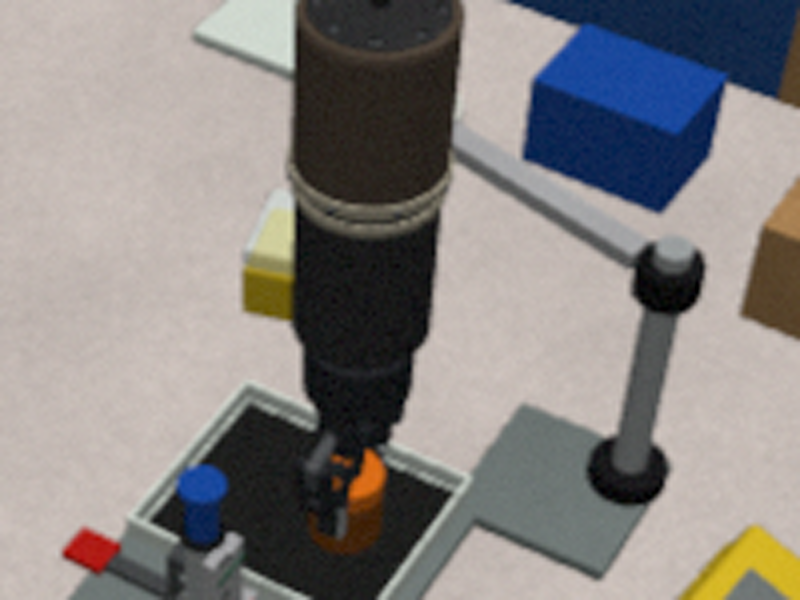

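Commanded about 7 mm above the floor; ease down until contact shows.

Call:
apply_moves:
  series: "0 0.003 0 0 255;0 0.002 0 0 255;0 0.001 0 0 255;0 0 0 0 255"

```text
clock: 19.42
tcp_pos: [0.6089, 0.1038, 0.0497]
tcp_rot: [-0.706, 0.706, 0.031, -0.031]
contact_force: [0.8, -0.2, -1.7]
opening: 0.0529
```

Call:
apply_moves:
  series: "0 0.001 0 0 255;0 0.001 0 0 255;0 0 0 0 255"

```text
clock: 19.67
tcp_pos: [0.6092, 0.1039, 0.0482]
tcp_rot: [-0.706, 0.706, 0.031, -0.031]
contact_force: [-1.7, 0.3, 3.1]
opening: 0.0528
```

Call:
apply_moves:
  series: "0 0 0 0 150;0 0 0 0 80;0 0 0 0 0;0 0 0 0 0;0 0 0 0 0;0 0 0 0 0;0 -0.015 0 0 0;0 -0.025 0 0 0;0 -0.025 0 0 0;0 -0.025 0 0 0;0 -0.025 0 0 0;0 -0.025 0 0 0;0 -0.025 0 0 0;0 -0.025 0 0 0;0 0 0 0 0;0 0 0 0 0"

```text
clock: 21.0
tcp_pos: [0.6098, 0.1041, 0.2396]
tcp_rot: [0.707, -0.706, -0.032, 0.03]
contact_force: [0.1, 0.4, -0.8]
opening: 0.0852
```

```bash
python3 -c "
from h import *
go(.552,-.410,.238,18)
crop('scene',240,90,200,150,4,'s15.png')
crop('scene',100,220,200,150,4,'s16.png')
"
```

```text
tcp [0.6098 0.1041 0.2396] zyaw 95.02 tilt [ 0.003 -1.     0.001] F [ 0.1  0.4 -0.8] open 0.0852 t 21.0 j6 -1.97
tool delta [-0.1026  0.0006 -0.5071] norm 0.517 per 18 [-0.0057  0.     -0.0282]
```

View pics/s15.png

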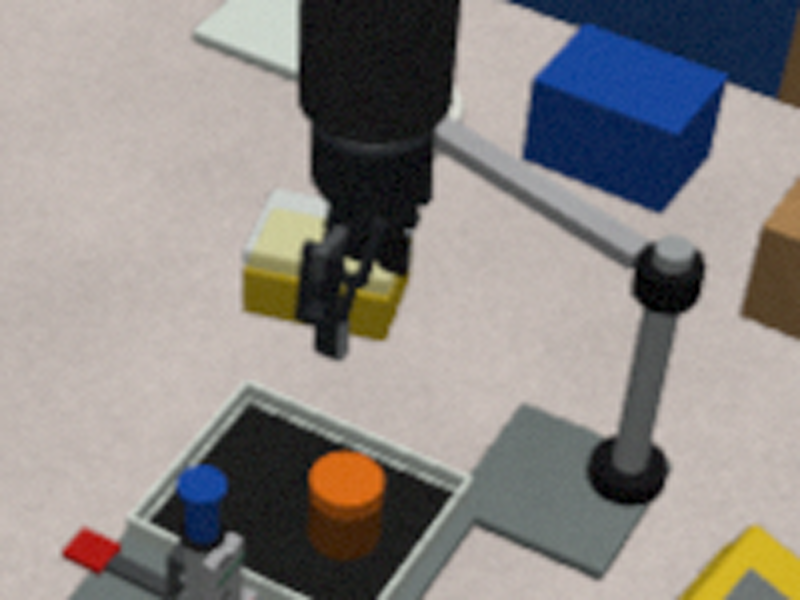

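View pics/s16.png

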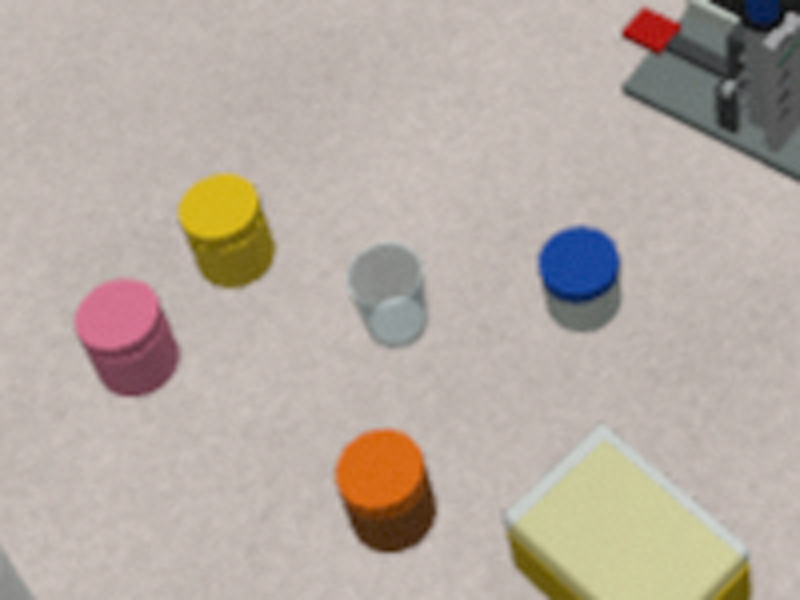

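Call:
apply_moves:
  series: "-0.0055 0 -0.028 0 0;-0.0055 0 -0.028 0 0;-0.0055 0 -0.028 0 0;-0.0055 0 -0.028 0 0;-0.0055 0 -0.028 0 0;-0.0055 0 -0.028 0 0;-0.0055 0 -0.028 0 0;-0.0055 0 -0.028 0 0;-0.0055 0 -0.028 0 0;-0.0055 0 -0.028 0 0;-0.0055 0 -0.028 0 0;-0.006 0 -0.028 0 0;-0.006 0 -0.028 0 0;-0.006 0 -0.028 0 0;-0.006 0 -0.028 0 0;-0.006 0 -0.028 0 0;-0.006 0 -0.028 0 0;-0.006 0 -0.031 0 0;0 0 0 0 0;0 0 0 0 0"

```text
clock: 22.77
tcp_pos: [0.5501, -0.4116, 0.2353]
tcp_rot: [0.707, -0.706, -0.029, 0.031]
contact_force: [-0.5, -0.8, 0.6]
opening: 0.0853
```

```bash
python3 -c "
from h import *
go(.552,-.410,.016,9)
crop('scene',100,220,200,150,4,'s17.png')
"
```

```text
tcp [ 0.5501 -0.4116  0.2353] zyaw 94.86 tilt [-0.003 -1.     0.002] F [-0.5 -0.8  0.6] open 0.0853 t 22.8 j6 -1.13
tool delta [0.0027 0.2193 0.001 ] norm 0.219 per 9 [0.0003 0.0244 0.0001]
```

View pics/s17.png

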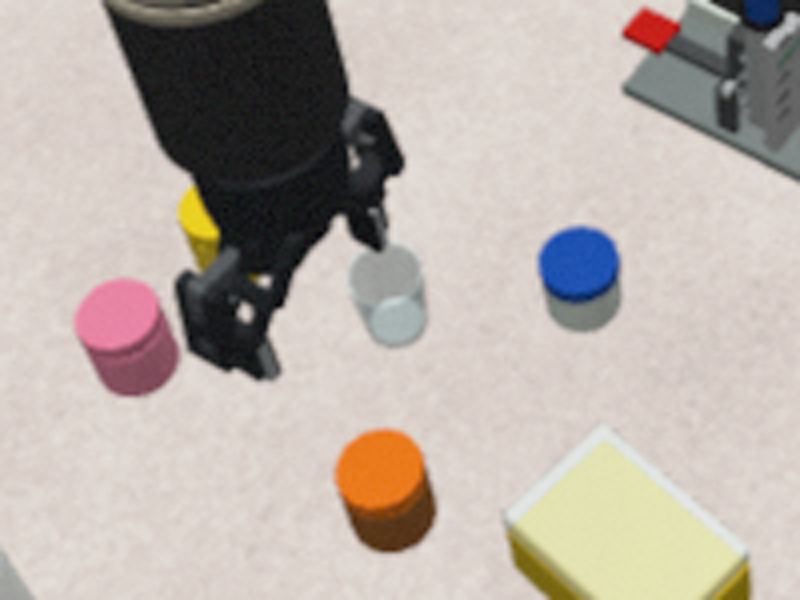

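Call:
apply_moves:
  series: "0.0025 0.024 0.001 0 0;0 0.024 0 0 0;0 0.024 0 0 0;0 0.024 0 0 0;0 0.024 0 0 0;0 0.024 0 0 0;0 0.024 0 0 0;0 0.024 0 0 0;0 0.024 0 0 0;0 0 0 0 0;0 0 0 0 0;0 0 0 0 255;0 0 0 0 255;0 0 0 0 255;0 0 0 0 255;0 0 0 0 255;0 0 0 0 255;0 0 0 0 255"

```text
clock: 24.32
tcp_pos: [0.555, -0.4093, 0.024]
tcp_rot: [-0.706, 0.707, 0.032, -0.03]
contact_force: [-0.1, 2.7, 6.3]
opening: 0.0533
```

Call:
apply_moves:
  series: "0 -0.02 0 0 255;0 -0.025 0 0 255;0 -0.025 0 0 255;0 -0.025 0 0 255;0 -0.025 0 0 255;0 -0.025 0 0 255;0 -0.025 0 0 255;0 -0.025 0 0 255;0 -0.025 0 0 255;0 0 0 0 255;0 0 0 0 255"

```text
clock: 25.23
tcp_pos: [0.5543, -0.4093, 0.2444]
tcp_rot: [-0.706, 0.707, 0.032, -0.029]
contact_force: [0.0, -0.8, -1.7]
opening: 0.053
```

```bash
python3 -c "
from h import *
go(.530,.101,.24,18)
crop('scene',80,180,200,150,4,'s18.png')
crop('scene',240,90,200,150,4,'s18b.png')
"
```

```text
tcp [ 0.5543 -0.4093  0.2444] zyaw 95.01 tilt [ 0.004 -1.    -0.002] F [ 0.  -0.8 -1.7] open 0.053 t 25.2 j6 -1.13
tool delta [0.0204 0.0036 0.5105] norm 0.511 per 18 [0.0011 0.0002 0.0284]
```

View pics/s18.png

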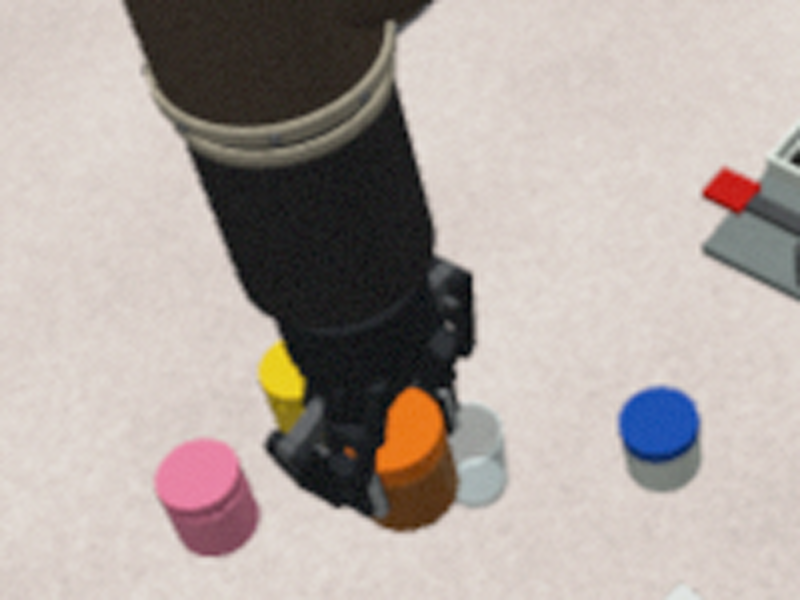

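View pics/s18b.png

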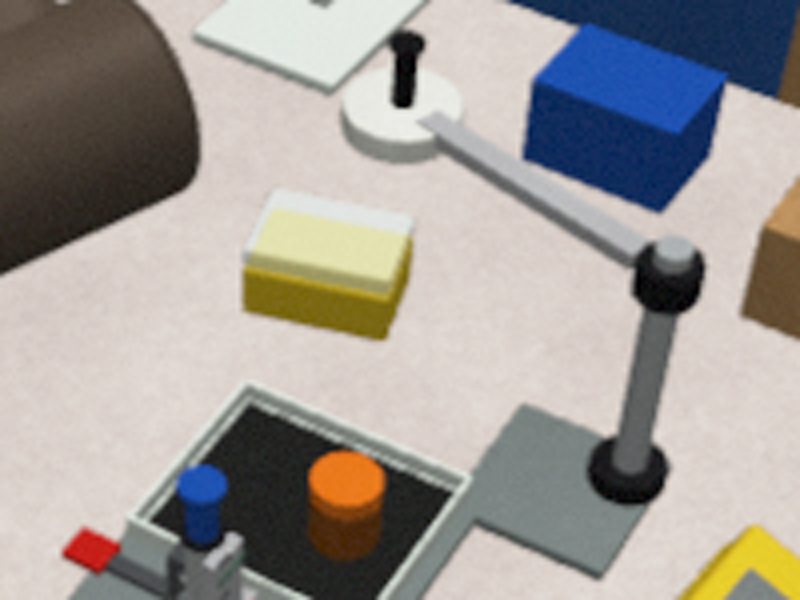

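Call:
apply_moves:
  series: "0.001 0 0.0285 0 255;0.001 0 0.0285 0 255;0.001 0 0.0285 0 255;0.001 0 0.0285 0 255;0.001 0 0.0285 0 255;0.001 0 0.0285 0 255;0.001 0 0.0285 0 255;0.001 0 0.0285 0 255;0.001 0 0.0285 0 255;0.001 0 0.0285 0 255;0.001 0 0.0285 0 255;0.001 0 0.0285 0 255;0.001 0 0.0285 0 255;0.001 0 0.0285 0 255;0.001 0 0.0285 0 255;0.001 0 0.0285 0 255;0.001 0 0.0285 0 255;0.001 0 0.0275 0 255;0 0 0 0 255;0 0 0 0 255"

```text
clock: 27.0
tcp_pos: [0.5261, 0.1037, 0.2406]
tcp_rot: [-0.706, 0.707, 0.031, -0.033]
contact_force: [-0.8, -0.4, -0.7]
opening: 0.0531
```

```bash
python3 -c "
from h import *
go(.530,.101,.056,9)
crop('scene',240,90,200,150,4,'s19.png')
"
```

```text
tcp [0.5261 0.1037 0.2406] zyaw 95.16 tilt [-0.002 -1.    -0.001] F [-0.8 -0.4 -0.7] open 0.0531 t 27.0 j6 -2.04
tool delta [ 0.004   0.1846 -0.0029] norm 0.185 per 9 [ 0.0004  0.0205 -0.0003]
```

View pics/s19.png

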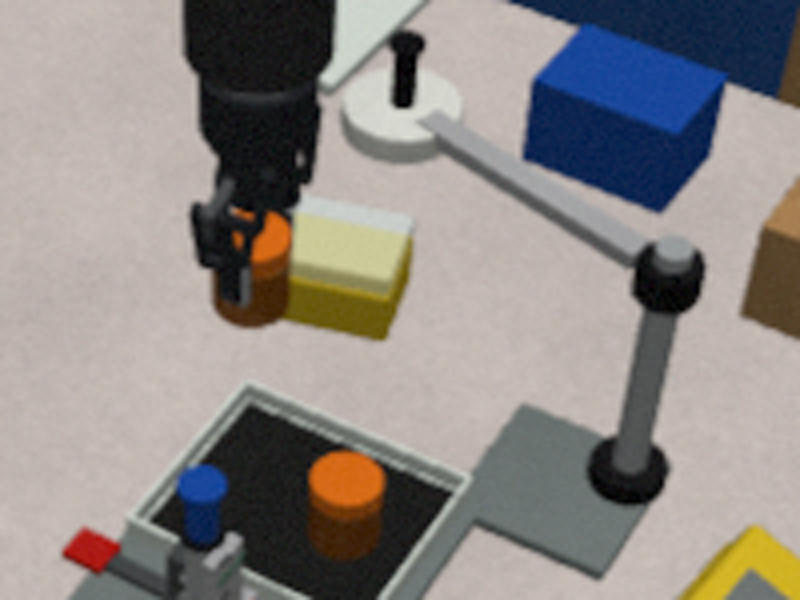

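Call:
apply_moves:
  series: "0.002 0.023 -0.002 0 255;0 0.023 0 0 255;0 0.023 0 0 255;0 0.023 0 0 255;0 0.023 0 0 255;0 0.023 0 0 255;0 0.02 0 0 255;0 0.014 0 0 255;0 0.008 0 0 255;0 0.004 0 0 255;0 0 0 0 255;0 0 0 0 255"

```text
clock: 28.05
tcp_pos: [0.5295, 0.1006, 0.0583]
tcp_rot: [0.706, -0.706, -0.031, 0.031]
contact_force: [-0.2, 0.2, -0.8]
opening: 0.0533
```

Call:
apply_moves:
  series: "0 0.003 0 0 255;0 0.001 0 0 255;0 0.001 0 0 255;0 0 0 0 255"

```text
clock: 28.38
tcp_pos: [0.5291, 0.1008, 0.053]
tcp_rot: [0.707, -0.706, -0.031, 0.031]
contact_force: [-0.5, -0.1, -1.6]
opening: 0.0532
```

Call:
apply_moves:
  series: "0 0.001 0 0 255;0 0.001 0 0 255;0 0 0 0 255"

```text
clock: 28.63
tcp_pos: [0.529, 0.1008, 0.0507]
tcp_rot: [-0.706, 0.706, 0.031, -0.031]
contact_force: [-0.0, 0.3, -2.1]
opening: 0.053
```

Call:
apply_moves:
  series: "0 0.001 0 0 255;0 0 0 0 255"

```text
clock: 28.8
tcp_pos: [0.5291, 0.1008, 0.05]
tcp_rot: [-0.706, 0.706, 0.031, -0.031]
contact_force: [-0.6, 0.0, 2.1]
opening: 0.0529
```

Contact; release and rise.

Call:
apply_moves:
  series: "0 0 0 0 150;0 0 0 0 80;0 0 0 0 0;0 0 0 0 0;0 0 0 0 0;0 0 0 0 0;0 -0.015 0 0 0;0 -0.025 0 0 0;0 -0.025 0 0 0;0 -0.025 0 0 0;0 -0.025 0 0 0;0 -0.025 0 0 0;0 -0.025 0 0 0;0 -0.03 0 0 0;0 -0.03 0 0 0;0 -0.03 0 0 0;0 -0.03 0 0 0;0 -0.03 0 0 0;0 0 0 0 0;0 0 0 0 0"

```text
clock: 30.47
tcp_pos: [0.5296, 0.1011, 0.3666]
tcp_rot: [0.707, -0.706, -0.032, 0.03]
contact_force: [-0.3, -1.0, -1.4]
opening: 0.0857
```

```bash
python3 -c "
from h import *
go(.5017,.3375,.36,9)
f=crop('scene',0,0,560,420,1.4,'s20f.png')
crop('scene',240,90,200,150,4,'s20.png',f)
"
```

```text
tcp [0.5296 0.1011 0.3666] zyaw 95.02 tilt [ 0.003 -1.     0.002] F [-0.3 -1.  -1.4] open 0.0857 t 30.5 j6 -2.04
tool delta [-0.0071  0.007   0.238 ] norm 0.238 per 9 [-0.0008  0.0008  0.0264]
```

View pics/s20f.png

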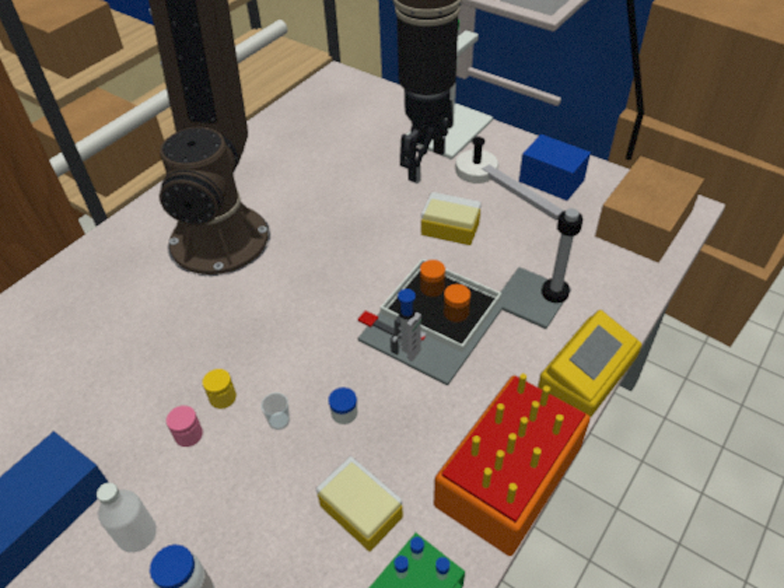

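View pics/s20.png

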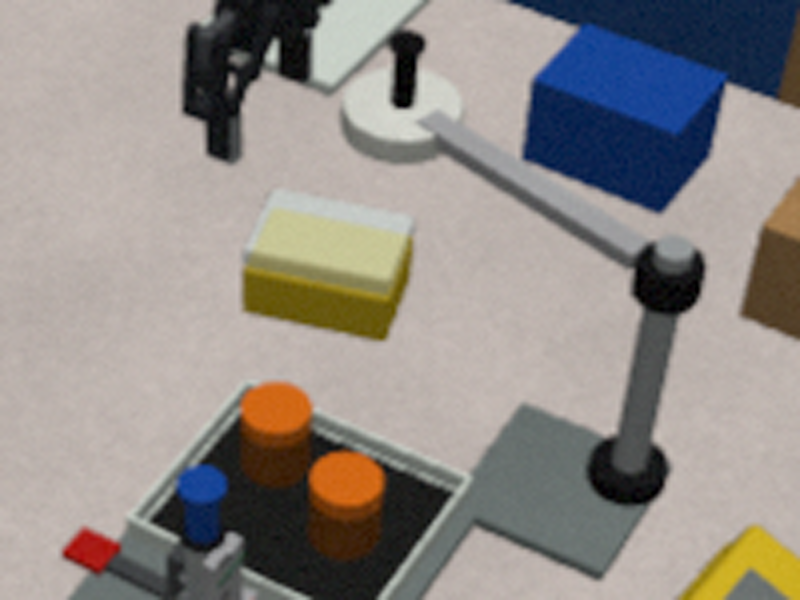

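Call:
apply_moves:
  series: "-0.001 0 0.0265 0 0;-0.001 0 0.0265 0 0;-0.001 0 0.0265 0 0;-0.001 0 0.0265 0 0;-0.001 0 0.0265 0 0;-0.001 0 0.0265 0 0;-0.001 0 0.0265 0 0;0 0 0.0265 0 0;0 0 0.026 0 0;0 0 0 0 0;0 0 0 0 0"

```text
clock: 31.43
tcp_pos: [0.5005, 0.3382, 0.3624]
tcp_rot: [-0.705, 0.707, 0.031, -0.033]
contact_force: [0.9, -0.7, -0.3]
opening: 0.0856
```

```bash
python3 -c "
from h import *
go(.5017,.3375,.238,5)
f=crop('top',0,0,560,420,1.4,'t21f.png')
crop('top',160,100,180,150,4,'t21.png',f)
"
```

```text
tcp [0.5005 0.3382 0.3624] zyaw 95.13 tilt [-0.003 -1.    -0.003] F [ 0.9 -0.7 -0.3] open 0.0856 t 31.4 j6 -2.4
tool delta [ 0.0015  0.1244 -0.0005] norm 0.124 per 5 [ 0.0003  0.0249 -0.0001]
```

View pics/t21f.png

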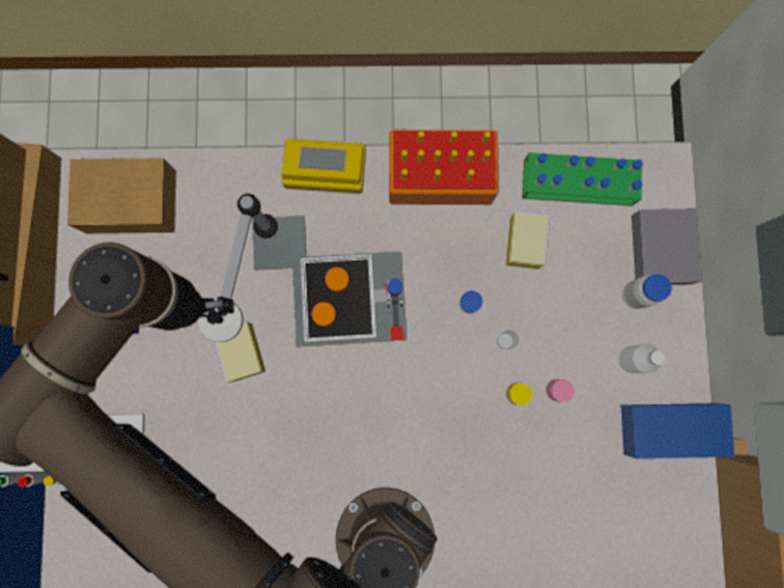

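View pics/t21.png

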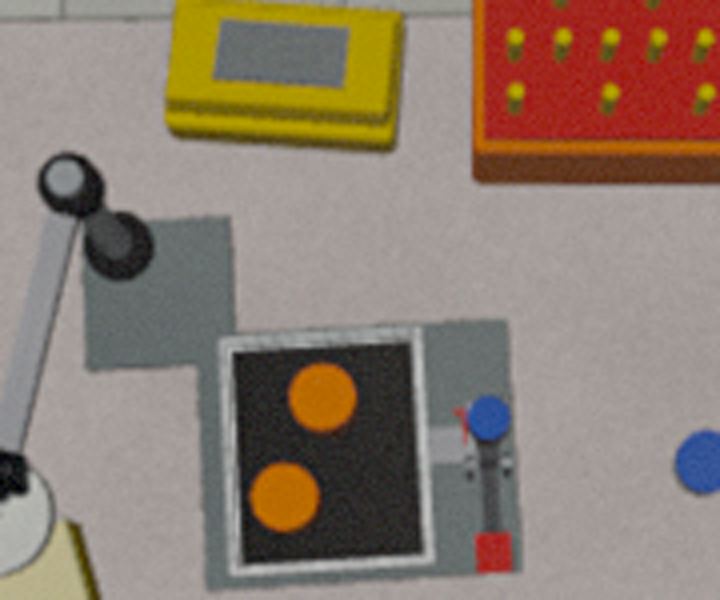

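```bash
python3 -c "
from h import *
s=lambda x,y:np.array([240+x/4,90+y/4]); t=lambda x,y:np.array([160+x/4,100+y/4])
c=np.array([.567,.103]);R=Rn.from_euler('z',2.9,degrees=True).as_matrix()[:2,:2]
for a,b in [(s(277,412),t(285,496)),(s(347,480),t(322,397))]:
    X,e=tri(a,b);print(X,e,'tray',R.T@(X[:2]-c), 'planes',plane('scene',a,.089),plane('top',b,.089))
for k in [(222,342),(420,328),(434,558),(236,573)]: print(plane('top',t(*k),.043))
"
```

```text
[0.5245 0.1337 0.0783] [0.5  0.52] tray [-0.04089237  0.03281088] planes [0.53108089 0.12621387] [0.52216808 0.13166079]
[0.6055 0.1028 0.0811] [0.52 0.52] tray [ 0.03844058 -0.00214757] planes [0.61002603 0.09778075] [0.60293171 0.10118004]
[0.65801206 0.18845381]
[0.66761569 0.02126857]
[0.47277049 0.01207261]
[0.46301156 0.17674349]
```

Call:
apply_moves:
  series: "0.0015 0.025 -0.0005 0 0;0 0.025 0 0 0;0 0.025 0 0 0;0 0.025 0 0 0;0 0.025 0 0 0;0 0 0 0 0;0 0 0 0 120;0 0 0 0 255;0 0 0 0 255;0 0 0 0 255;0 0 0 0 255;0 0 0 0 255;0 0 0 0 255;0 0 0 0 255"
  force: 25

```text
clock: 32.65
tcp_pos: [0.5031, 0.3372, 0.2409]
tcp_rot: [0.707, -0.706, -0.032, 0.031]
contact_force: [-2.1, 0.2, 6.9]
opening: 0.0229
```

```bash
python3 -c "
from h import *
go(.567,.103,.238,5)
h=np.array([.7497,.281,0]); c=np.array([.567,.103,0])
l=state()['tcp_pos']*[1,1,0]; a=l-h; b=c-h
th=np.arctan2(a[0]*b[1]-a[1]*b[0],a@b); print(th,np.linalg.norm(a),np.linalg.norm(b))
N=20;p=l;R=rot()
for i in range(N):
    q=h+Rn.from_rotvec([0,0,th*(i+1)/N]).apply(a)
    d=R.inv().apply(q-p); print(d.round(4)); p=q; R=R*Rn.from_euler('y',-2.2,degrees=True)
print(p)
"
```

```text
tcp [0.5031 0.3372 0.2409] zyaw 95.04 tilt [ 0.001 -1.     0.001] F [-2.1  0.2  6.9] open 0.0229 t 32.6 j6 -2.4
tool delta [ 0.0431  0.0027 -0.239 ] norm 0.243 per 5 [ 0.0086  0.0005 -0.0478]
0.99658039631729 0.25295537050928507 0.2550750673821337
[-0.0036 -0.     -0.0121]
[-0.0034 -0.     -0.0121]
[-0.0033 -0.     -0.0122]
[-0.0032 -0.     -0.0122]
[-0.003  -0.     -0.0122]
[-0.0029 -0.     -0.0123]
[-0.0027 -0.     -0.0123]
[-0.0026 -0.     -0.0123]
[-0.0025 -0.     -0.0124]
[-0.0023 -0.     -0.0124]
[-0.0022 -0.     -0.0124]
[-0.002  -0.     -0.0124]
[-0.0019 -0.     -0.0125]
[-0.0017 -0.     -0.0125]
[-0.0016 -0.     -0.0125]
[-0.0015 -0.     -0.0125]
[-0.0013 -0.     -0.0125]
[-0.0012 -0.     -0.0125]
[-0.001   0.     -0.0126]
[-0.0009  0.     -0.0126]
[0.56851825 0.1044792  0.        ]
```

Call:
apply_moves:
  series: "-0.0035 0 -0.012 -2.2 255;-0.0035 0 -0.012 -2.2 255;-0.0035 0 -0.012 -2.2 255;-0.003 0 -0.012 -2.2 255;-0.003 0 -0.0125 -2.2 255;-0.003 0 -0.0125 -2.2 255;-0.0025 0 -0.0125 -2.2 255;-0.0025 0 -0.0125 -2.2 255;-0.0025 0 -0.0125 -2.2 255;-0.0025 0 -0.0125 -2.2 255;0 0 0 0 255"

```text
clock: 33.57
tcp_pos: [0.5065, 0.2107, 0.2408]
tcp_rot: [0.688, -0.687, -0.166, 0.165]
contact_force: [-3.6, 1.3, 6.2]
opening: 0.0233
```

Call:
apply_moves:
  series: "-0.002 0 -0.0125 -2.2 255;-0.002 0 -0.0125 -2.2 255;-0.002 0 -0.0125 -2.2 255;-0.0015 0 -0.0125 -2.2 255;-0.0015 0 -0.0125 -2.2 255;-0.0015 0 -0.0125 -2.2 255;-0.0015 0 -0.0125 -2.2 255;-0.001 0 -0.0125 -2.2 255;-0.001 0 -0.0125 -2.2 255;-0.001 0 -0.0125 -2.2 255;0 0 0 0 255;0 0 0 0 255"

```text
clock: 34.57
tcp_pos: [0.5694, 0.1033, 0.2406]
tcp_rot: [-0.643, 0.644, 0.293, -0.293]
contact_force: [0.1, -0.7, 6.3]
opening: 0.023
```

```bash
python3 -c "
from h import *
go(.567,.103,.238,5)
crop('scene',240,60,200,150,4,'s22.png')
"
```

```text
tcp [0.5694 0.1033 0.2406] zyaw 138.94 tilt [ 0.001 -1.    -0.001] F [ 0.1 -0.7  6.3] open 0.023 t 34.6 j6 -1.23
tool delta [-0.0018  0.0026  0.0016] norm 0.004 per 5 [-0.0004  0.0005  0.0003]
```

View pics/s22.png

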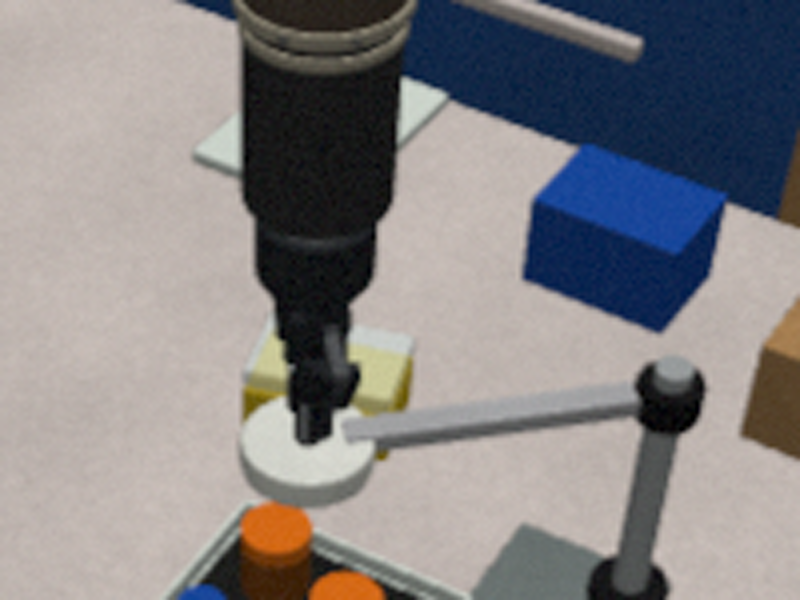

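Call:
apply_moves:
  series: "0 0 0 0 0;0 0 0 0 0;0 0 0 0 0;0 0 0 0 0;0 0 0 0 0;0 -0.02 0 0 0;0 -0.025 0 0 0;0 -0.025 0 0 0;0 -0.025 0 0 0;0 -0.025 0 0 0;0 0 0 0 0;0 0 0 0 0"

```text
clock: 35.62
tcp_pos: [0.569, 0.104, 0.3613]
tcp_rot: [0.643, -0.643, -0.294, 0.292]
contact_force: [-0.2, -0.9, -1.4]
opening: 0.0854
```

```bash
python3 -c "
from h import *
go(.573,-.0316,.36,5)
crop('scene',240,120,160,140,5,'s23.png')
"
```

```text
tcp [0.569  0.104  0.3613] zyaw 139.02 tilt [ 0.003 -1.    -0.001] F [-0.2 -0.9 -1.4] open 0.0854 t 35.6 j6 -1.23
tool delta [-0.0997  0.0011 -0.092 ] norm 0.136 per 5 [-0.0199  0.0002 -0.0184]
```

View pics/s23.png

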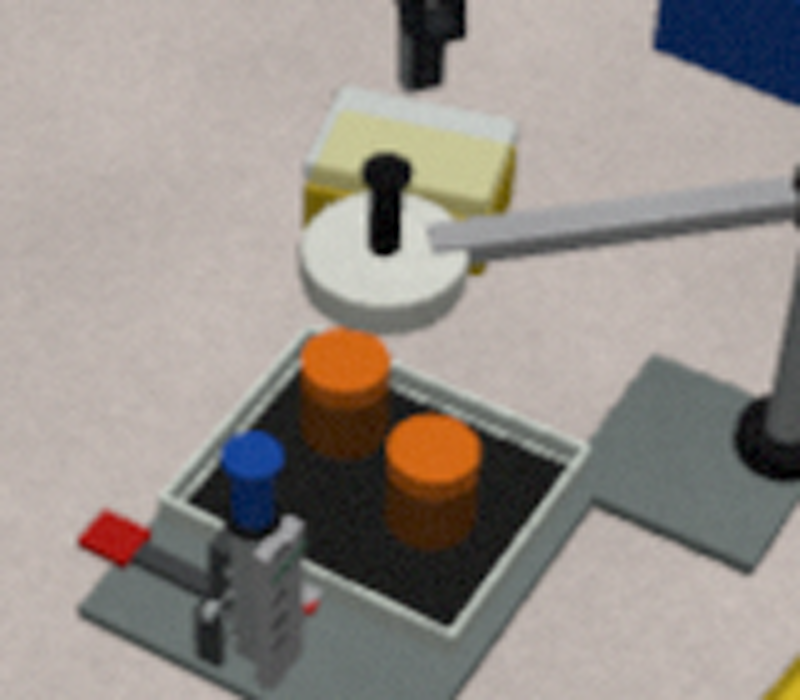

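Call:
apply_moves:
  series: "-0.02 0 -0.0185 0 0;-0.02 0 -0.0185 0 0;-0.02 0 -0.0185 0 0;-0.02 0 -0.0185 0 0;-0.02 0 -0.0185 0 0;0 0 0 -6 0;0 0 0 -6 0;0 0 0 -6 0;0 0 0 -6 0;0 0 0 -6 0;0 0 0 -6 0;0 0 0 -6 0;0 0 0 0 0;0 0 0 0 0"

```text
clock: 36.83
tcp_pos: [0.5724, -0.0324, 0.3586]
tcp_rot: [0.497, -0.496, -0.503, 0.504]
contact_force: [0.3, 0.4, -0.6]
opening: 0.0855
```

```bash
python3 -c "
from h import *
go(.573,-.0316,.146,9)
s=lambda x,y:np.array([240+x/5,120+y/5]); t=lambda x,y:np.array([160+x/4,100+y/4])
print(tri(s(253,455),t(489,417)))
crop('scene',240,60,200,150,4,'s24.png');crop('top',160,100,180,150,4,'t24.png')
"
```

```text
tcp [ 0.5724 -0.0324  0.3586] zyaw -179.16 tilt [-0.    -1.     0.002] F [ 0.3  0.4 -0.6] open 0.0855 t 36.8 j6 -0.27
tool delta [ 0.0009  0.2126 -0.001 ] norm 0.213 per 9 [ 0.0001  0.0236 -0.0001]
(array([ 0.5732, -0.0321,  0.1813]), array([0.68, 0.66]))
```

View pics/s24.png

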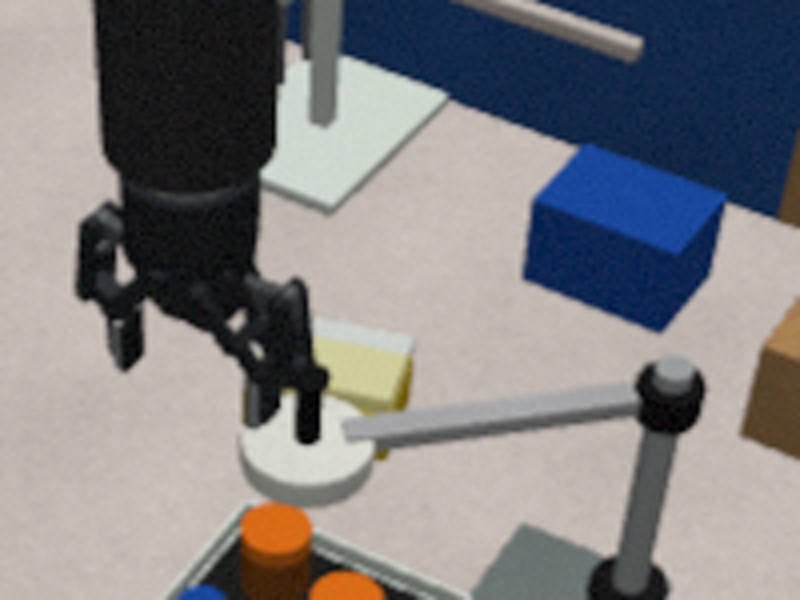

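View pics/t24.png

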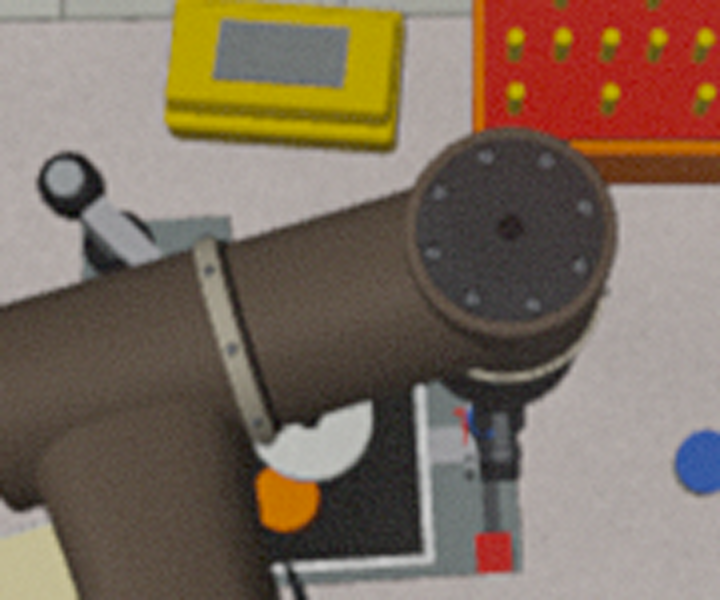

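```bash
python3 -c "
from h import *
for z in [.5,.6,.65,.7,.75,.8]: print(z,proj('top',[.5724,-.0324,z]))
"
```

```text
0.5 [283.83274643 185.85271671]
0.6 [284.6723915  177.87927973]
0.65 [285.15523765 173.29407634]
0.7 [285.68895241 168.22581458]
0.75 [286.28202138 162.59391336]
0.8 [286.94492867 156.2988135 ]
```

Call:
apply_moves:
  series: "0.001 0.0235 -0.001 0 0;0 0.0235 0 0 0;0 0.0235 0 0 0;0 0.0235 0 0 0;0 0.0235 0 0 0;0 0.0235 0 0 0;0 0.0235 0 0 0;0 0.0235 0 0 0;0 0.0235 0 0 0;0 0 0 0 0;0 0 0 0 0"

```text
clock: 37.85
tcp_pos: [0.5731, -0.0317, 0.1476]
tcp_rot: [0.496, -0.495, -0.503, 0.505]
contact_force: [0.6, -0.5, 0.9]
opening: 0.0852
```

```bash
python3 -c "
from h import *
go(.573,-.0316,.146,9)
crop('scene',240,60,200,150,4,'s25.png')
"
```

```text
tcp [ 0.5731 -0.0317  0.1476] zyaw -179.06 tilt [-0.001 -1.     0.003] F [ 0.6 -0.5  0.9] open 0.0852 t 37.9 j6 -0.27
tool delta [0.0001 0.0016 0.0001] norm 0.002 per 9 [0.     0.0002 0.    ]
```

View pics/s25.png

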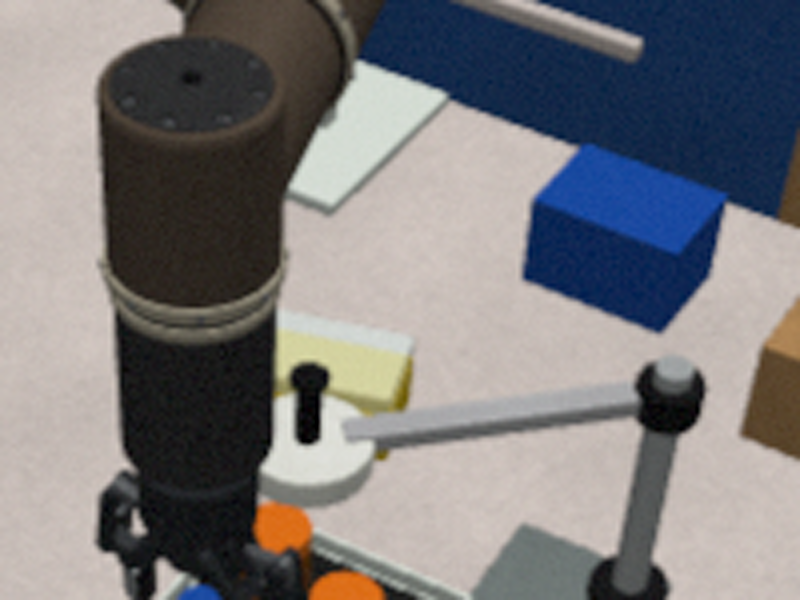

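Call:
apply_moves:
  series: "0 0 0 0 120;0 0 0 0 255;0 0 0 0 255;0 0 0 0 255;0 0 0 0 255;0 0 0 0 255;0 0 0 0 255;0 0 0 0 255;0 0 0 0 255"
  force: 50

```text
clock: 38.65
tcp_pos: [0.5735, -0.0314, 0.1494]
tcp_rot: [-0.495, 0.496, 0.505, -0.504]
contact_force: [-3.8, 0.9, 7.0]
opening: 0.0319
```

```bash
python3 -c "
from h import *
go(.573,-.0316,.146,9)
crop('scene',240,110,200,150,4,'s26.png')
"
```

```text
tcp [ 0.5735 -0.0314  0.1494] zyaw -178.97 tilt [ 0. -1. -0.] F [-3.8  0.9  7. ] open 0.0319 t 38.6 j6 -0.27
tool delta [-0.0002  0.0034  0.0005] norm 0.003 per 9 [-0.      0.0004  0.0001]
```

View pics/s26.png

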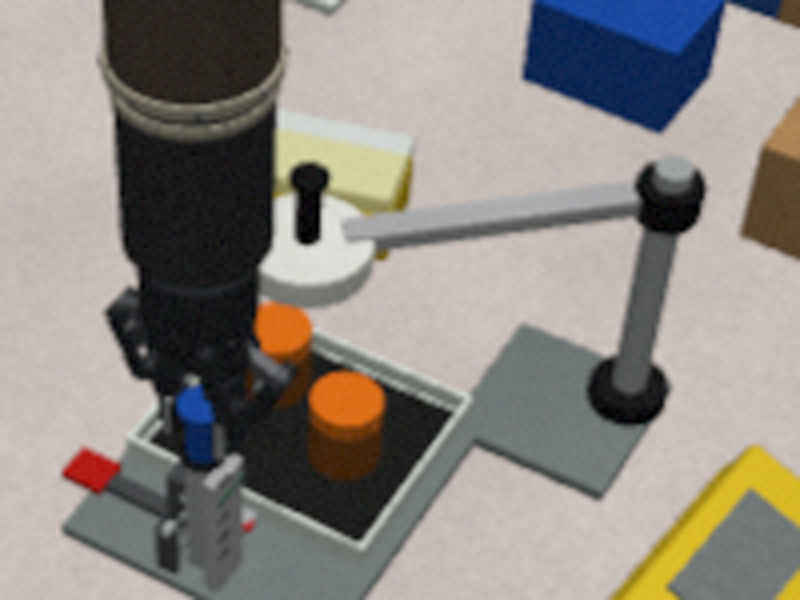

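Call:
apply_moves:
  series: "0 0 0 0 100;0 0 0 0 100;0 0 0 0 100;0 0.006 0 0 100;0 0.005 0 0 100;0 0 0 0 100;0 0 0 0 255;0 0 0 0 255;0 0 0 0 255;0 0 0 0 255;0 0 0 0 255;0 0 0 0 255;0 0 0 0 255"
  force: 50

```text
clock: 39.78
tcp_pos: [0.5735, -0.0315, 0.1374]
tcp_rot: [0.496, -0.495, -0.504, 0.505]
contact_force: [-3.1, 0.2, 2.3]
opening: 0.0282
```

```bash
python3 -c "
from h import *
go(.573,-.0316,.146,9)
crop('scene',260,180,80,70,10,'s27.png')
"
```

```text
tcp [ 0.5735 -0.0315  0.1374] zyaw -178.98 tilt [-0. -1.  0.] F [-3.1  0.2  2.3] open 0.0282 t 39.8 j6 -0.27
tool delta [-0.0001 -0.0086  0.0005] norm 0.009 per 9 [-0.     -0.001   0.0001]
```

View pics/s27.png

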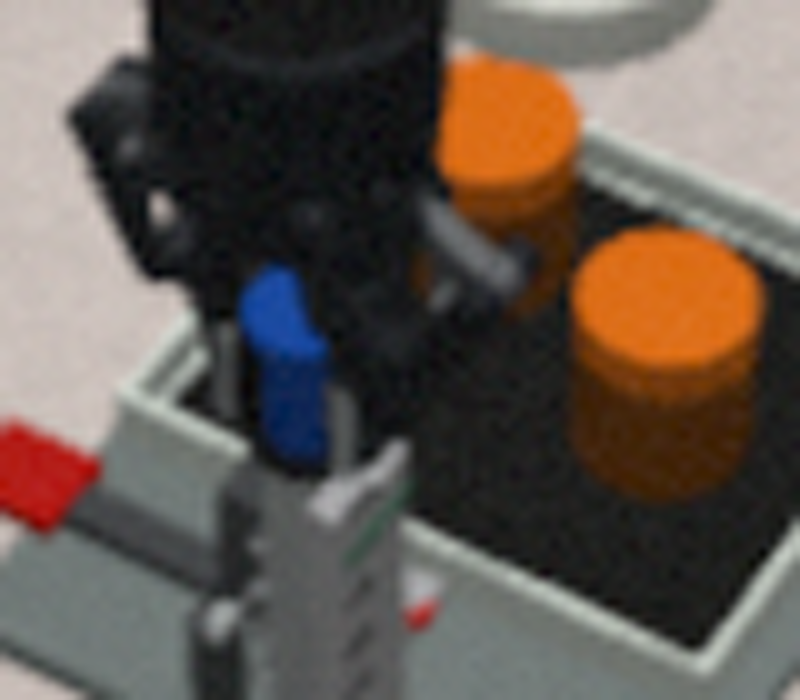

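Call:
apply_moves:
  series: "0 -0.002 0 0 255;0 -0.004 0 0 255;0 -0.005 0 0 255;0 -0.005 0 0 255;0 -0.005 0 0 255;0 -0.005 0 0 255;0 -0.005 0 0 255;0 -0.005 0 0 255;0 -0.005 0 0 255;0 -0.005 0 0 255;0 -0.005 0 0 255;0 -0.004 0 0 255;0 -0.003 0 0 255;0 -0.002 0 0 255;0 0 0 0 255;0 0 0 0 255"

```text
clock: 41.17
tcp_pos: [0.5734, -0.0315, 0.1977]
tcp_rot: [0.496, -0.495, -0.504, 0.505]
contact_force: [-3.7, 0.6, -8.3]
opening: 0.0286
```

```bash
python3 -c "
from h import *
go(.573,-.0316,.2,9)
crop('scene',260,150,110,90,7,'s28.png')
"
```

```text
tcp [ 0.5734 -0.0315  0.1977] zyaw -178.97 tilt [-0. -1.  0.] F [-3.7  0.6 -8.3] open 0.0286 t 41.2 j6 -0.27
tool delta [-0.0001 -0.0023  0.0004] norm 0.002 per 9 [-0.     -0.0003  0.    ]
```

View pics/s28.png

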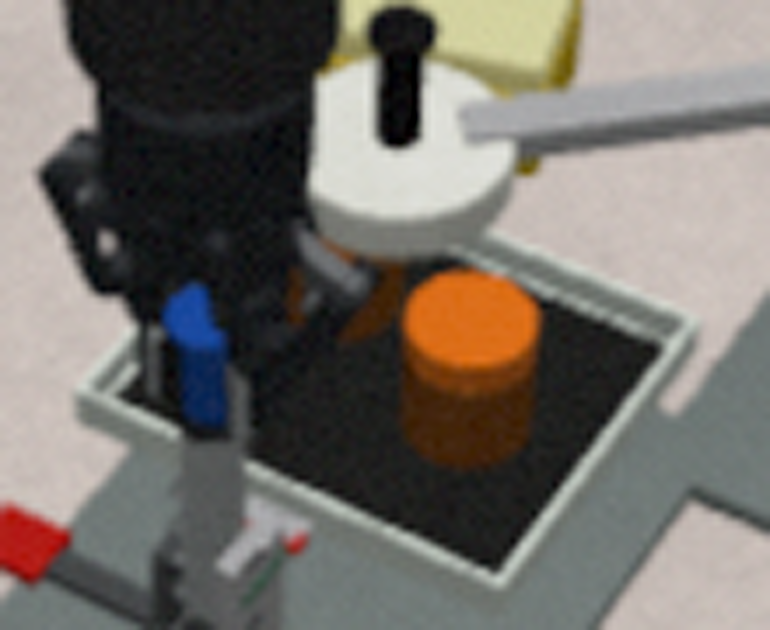

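Call:
apply_moves:
  series: "0 -0.002 0 0 255;0 -0.002 0 0 255;0 0 0 0 255;0 0 0 0 255;0 0 0 0 255"

```text
clock: 41.63
tcp_pos: [0.5735, -0.0314, 0.2013]
tcp_rot: [0.496, -0.495, -0.504, 0.505]
contact_force: [-4.9, 1.4, -8.2]
opening: 0.0283
```

```bash
python3 -c "
from h import *
go(.573,-.0316,.2,9)
crop('scene',260,150,110,90,7,'s29.png')
"
```

```text
tcp [ 0.5735 -0.0314  0.2013] zyaw -178.98 tilt [ 0.    -1.     0.001] F [-4.9  1.4 -8.2] open 0.0283 t 41.6 j6 -0.27
tool delta [-0.0002  0.0013  0.0005] norm 0.001 per 9 [-0.      0.0001  0.0001]
```

View pics/s29.png

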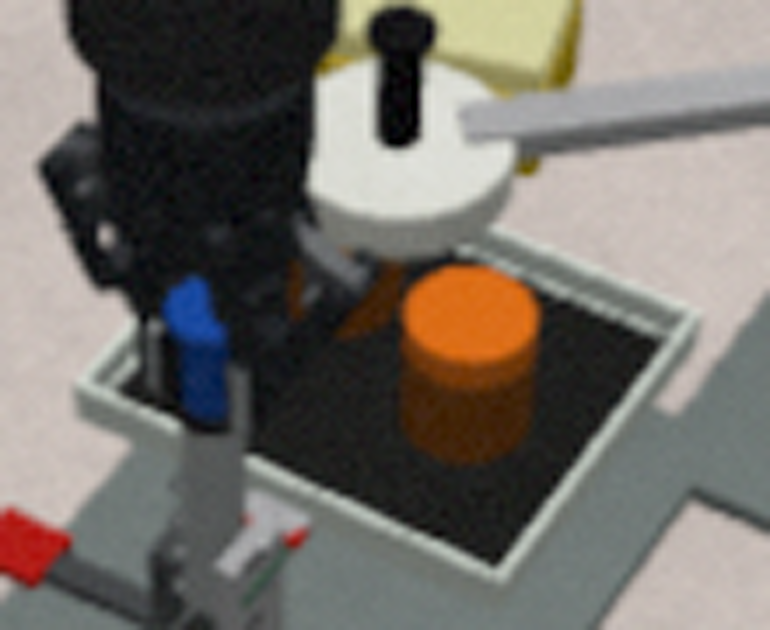

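Call:
apply_moves:
  series: "0 0.001 0 0 255;0 0.001 0 0 255;0 0.001 0 0 255;0 0.0005 0 0 255;0 0 0 0 255;0 0 0 0 255"

```text
clock: 42.18
tcp_pos: [0.5735, -0.0314, 0.1978]
tcp_rot: [0.496, -0.495, -0.504, 0.505]
contact_force: [-5.1, 1.2, -8.5]
opening: 0.0283
```

Call:
apply_moves:
  series: "0 0.001 0 0 255;0 0.001 0 0 255;0 0 0 0 255;0 0 0 0 255"

```text
clock: 42.52
tcp_pos: [0.5736, -0.0315, 0.1973]
tcp_rot: [-0.495, 0.496, 0.505, -0.504]
contact_force: [-9.6, 2.6, 1.3]
opening: 0.0281
```

The lift now rests on the pawl, with the tool 59.9 mm above where it gripped. I'll release and back off.

Call:
apply_moves:
  series: "0 -0.001 0 0 200;0 0 0 0 120;0 0 0 0 60;0 0 0 0 0;0 0 0 0 0;0 0 0 0 0;0 0 0 0 0;0 -0.015 0 0 0;0 -0.025 0 0 0;0 -0.025 0 0 0;0 -0.025 0 0 0;0 -0.025 0 0 0;0 -0.025 0 0 0;0 0 0 0 0"

```text
clock: 43.68
tcp_pos: [0.5759, -0.0317, 0.3427]
tcp_rot: [-0.493, 0.498, 0.507, -0.502]
contact_force: [0.5, -0.2, 0.8]
opening: 0.0852
```

Call:
apply_moves:
  series: "-0.03 0 0 0 0;-0.03 0 0 0 0;-0.03 0 0 0 0;-0.03 0 0 0 0;-0.03 0 0 0 0;-0.03 0 0 0 0;-0.03 0 0 0 0;-0.03 0 0 0 0;0 0 0 0 0;0 0 0 0 0"

```text
clock: 44.52
tcp_pos: [0.5778, -0.273, 0.336]
tcp_rot: [0.496, -0.496, -0.504, 0.504]
contact_force: [0.2, 0.3, -0.8]
opening: 0.0856
```

```bash
python3 -c "
from h import *
go(.573,-.0316,.2,9)
crop('scene',240,120,180,150,4,'s30.png');crop('top',160,100,180,150,4,'t30.png');crop('top',0,0,560,420,1.4,'t30f.png')
"
```

```text
tcp [ 0.5778 -0.273   0.336 ] zyaw -179.13 tilt [ 0.    -1.     0.001] F [ 0.2  0.3 -0.8] open 0.0856 t 44.5 j6 0.15
tool delta [0.2414 0.136  0.001 ] norm 0.277 per 9 [0.0268 0.0151 0.0001]
```

View pics/s30.png

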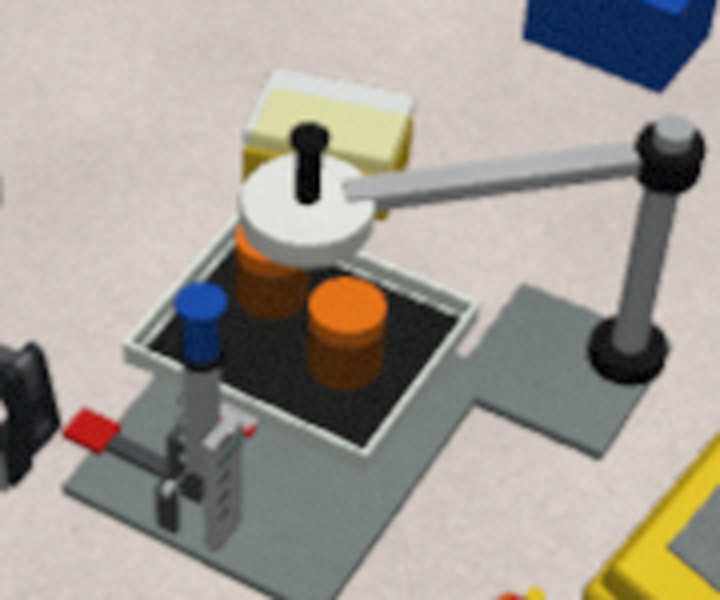

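View pics/t30.png

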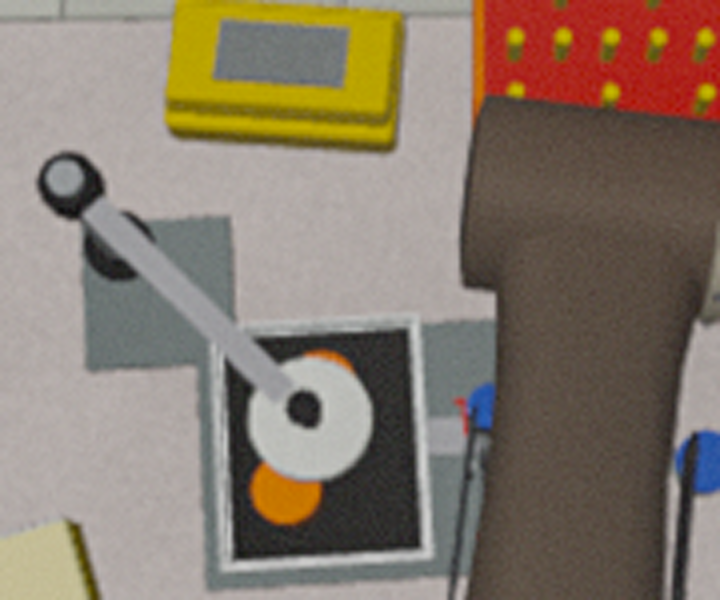

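View pics/t30f.png

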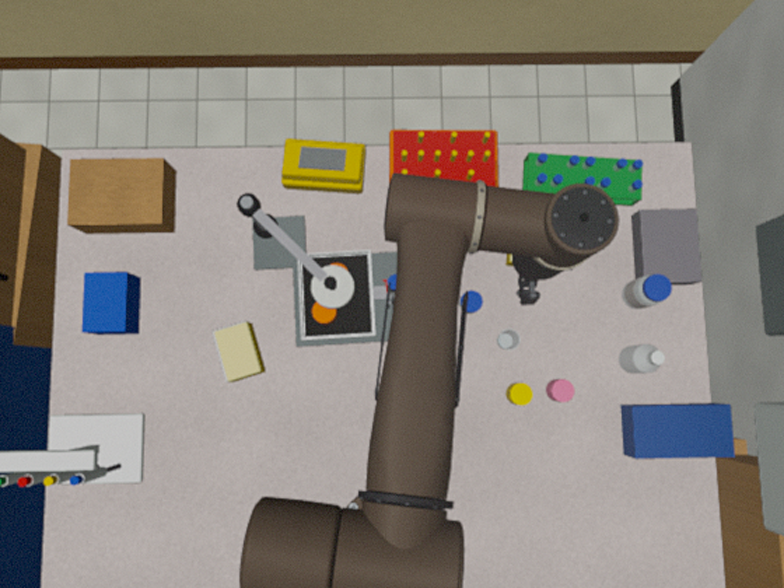

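```bash
python3 -c "
from h import *
s=lambda x,y:np.array([240+x/4,120+y/4]); t=lambda x,y:np.array([160+x/4,100+y/4])
X,e=tri(s(310,136),t(304,407)); print('lamp',X,e,np.linalg.norm(X[:2]-[.567,.103]))
C=np.array([tri(a,b)[0] for a,b in [(s(480,302),t(212,332)),(s(125,350),t(433,556))]]);print(C,C.mean(0))
for l in [.04,.06,.08]: print(l,proj('scene',[.573,-.032,.183+l]), s(201,302))
crop('scene',280,205,40,40,15,'s31.png')
"
```

```text
lamp [0.5686 0.1015 0.2794] [0.52 0.54] 0.0021931712199461557
[[0.6604 0.1927 0.0953]
 [0.4725 0.0133 0.0916]] [0.56645 0.103   0.09345]
0.04 [289.63028179 200.20453146] [290.25 195.5 ]
0.06 [289.5085976  194.81672689] [290.25 195.5 ]
0.08 [289.38403416 189.30143804] [290.25 195.5 ]
```

View pics/s31.png

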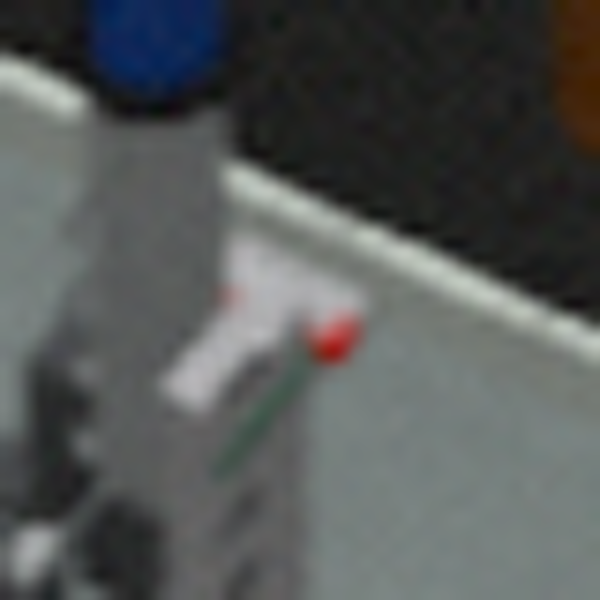

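```bash
python3 -c "
from station import *
print(finish_job())"
```

```text
the job is handed in; nothing more can be done
None
```

The stand is set up for the run and the job is handed in, at about 45 s of the 210 s. I swung the lamp aside, let the lift down with the red pad, and stood both amber jars in the tray. Only two jars were on the bench. Then I swung the lamp back and raised the tray onto the third tooth.

**Last checks:**
- **Lamp:** its centre is about 2 mm from the tray centre, by triangulation from the two views.
- **Lift:** the red pointer is level with the green line. The blue handle's height in the picture fits 60 mm, and the tool had risen 59.9 mm when the pawl took the load. I did not measure the pawl angle itself.
- **Jars:** both stood upright in the tray at the last look. Before the lift was raised they measured (38, -2) mm and (-41, 33) mm in the tray frame.
- **Other things:** the other bench items looked unmoved, and the arm was about 0.24 m clear of the handle.

**What disagreed:**
- The second jar ended about 30 mm to the +y side of where I set it down. It was either knocked aside or nudged as I released it; it is still well inside the limits, so I left it there.
- Low points, such as the jar lids and the tray rim, triangulated about 8–10 mm too low. For placing the jars I used the heights in the text and the contact force instead.

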